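Decant the nuts from the caddy cup into their drawer

TASK

Put the hexagon nuts away: lift the cup that holds them out of the caddy, stand it on the bench so you can take it again by its body, and tip all its nuts into the drawer, into the compartment where a nut of the same kind already lies. Then stand the empty cup upright on the bench and shut the drawer fully; leave the cup of round pins and the tape measure where they are.

Things in the scene. Friction and masses are not known exactly. Their poses are not given: they have to be found in the camera images.
- nut_cup: the cup of nuts: sheet-metal scoop cup, walls 3 mm, 70 mm high, flat parallel sides 60 mm apart (cup y), floor x -27 to +27 mm; back wall (-x) upright with a rolled hem, front wall (+x) leaning out 30 degrees to the lip. Origin: centre of the floor's underside, z up. 0.27 to 0.34 kg full. Starts in one of the caddy's compartments, lip towards the robot
- cup_hem (a point): top centre of the nut cup's rolled hem, 29 mm behind the cup's origin and 72 mm above its underside: a strip 10 mm thick (cup x), 60 mm wide (cup y), 22 mm high, flush with the wall's inside. In the caddy only the hem can be gripped, from above: the tall boards stand 6 mm from the cup's sides
- cup_floor (a point): centre of the nut cup's inner floor, 3 mm above its underside. The pouring lip, 60 mm wide, is 67 mm ahead of this point along the cup's +x and 67 mm above it. The nuts fill the lower 26 mm and slide on the smooth metal where it slopes more than about 25 degrees (on the front wall: cup tipped by more than about 85 degrees)
- pin_cup: the other cup, same shape and size, holding round pins (12 x 38 mm); in the other compartment, to be left there
- caddy: fixed plywood caddy, 110 (x) x 171 (y) mm, with two compartments 72 mm wide side by side along its y (centres 40.5 mm either side of the middle), floor 8 mm thick; the three boards along x are 78 mm high, the low end boards (towards and away from the robot) 35 mm. Origin at the centre of its underside
- drawer_unit: fixed wooden drawer unit, 155 deep (x) x 225 wide (y) x 72 mm high, one drawer; origin at the centre of its underside, front faces its -x, about towards the robot
- drawer (a joint): travel of the drawer along the unit's -x: 0 shut, 0.115 fully out; it stays where it is left and takes about 2 N to move, a little more when moved fast. It starts nearly shut
- drawer_knob (a point): middle of the head of the drawer's knob: a round steel head 28 mm in diameter and 16 mm long (along x) on a 12 mm neck, 35 mm in front of the drawer's front panel and 36 mm above the bench
- bin_left (a point): centre of the floor (13 mm above the bench) of the drawer's left compartment as the robot sees it (unit +y). Each compartment: 130 (x) x 95 mm (y), walls 41 mm above the floor, 5 mm thick; a wall along x parts the two. Axes as the unit's. With the drawer fully out its front 110 mm is clear of the unit: the middle of the open part is 10 mm in front (-x) of this point
- bin_right (a point): the same point of the right compartment (towards the unit's -y)
- stock_nut: plain steel hexagon nut, 20 mm across flats, 11 mm thick, 18 g; origin at its centre, z along its bore. It lies in the compartment for nuts, left or right
- stock_pin: plain round steel pin 12 x 38 mm in the other compartment; origin at its centre
- tape_measure: bystander: tape measure 32 x 71 x 63 mm, loose on the bench to the left
- nut_0: plain steel hexagon nut, 20 mm across flats, 11 mm thick, 18 g; origin at its centre, z along its bore; one of the eight in the nut cup
- nut_1: plain steel hexagon nut, 20 mm across flats, 11 mm thick, 18 g; origin at its centre, z along its bore; in the nut cup
- nut_2: plain steel hexagon nut, 20 mm across flats, 11 mm thick, 18 g; origin at its centre, z along its bore; in the nut cup
- nut_3: plain steel hexagon nut, 20 mm across flats, 11 mm thick, 18 g; origin at its centre, z along its bore; in the nut cup
- nut_4: plain steel hexagon nut, 20 mm across flats, 11 mm thick, 18 g; origin at its centre, z along its bore; in the nut cup
- nut_5: plain steel hexagon nut, 20 mm across flats, 11 mm thick, 18 g; origin at its centre, z along its bore; in the nut cup
- nut_6: plain steel hexagon nut, 20 mm across flats, 11 mm thick, 18 g; origin at its centre, z along its bore; in the nut cup
- nut_7: plain steel hexagon nut, 20 mm across flats, 11 mm thick, 18 g; origin at its centre, z along its bore; in the nut cup

How it is judged:
On the way, in this order (a step that is already met when the one before it is completed fails the run):
1. the nut cup stands upright on the bench, clear of the caddy, and has been let go (height (world z) of nut_cup between -0.004 and 0.004 m and angle between nut_cup's own z axis and vertical below 0.1 rad and horizontal distance between nut_cup and caddy above 0.12 m and contact force between the fingers and nut_cup below 0.05 N), for 0.2 s.
2. the nut cup, held by the fingers, is tipped past 70 degrees above the open drawer (angle between nut_cup's own z axis and vertical above 1.22 rad and contact force between the fingers and nut_cup above 0.5 N and value of joint drawer above 0.06 m and (horizontal distance between nut_cup and bin_left below 0.12 m or horizontal distance between nut_cup and bin_right below 0.12 m)), for 0.1 s.
At the end, for the whole second after the job is handed in: All eight nuts lie in the drawer, in the same compartment as the nut that was there at the start; the drawer is shut to within 6 mm; the nut cup stands upright (within 0.1 rad) on the bench, more than 120 mm from the caddy's centre, released and at rest (all of step 1 and (((x of stock_nut in the frame of bin_left between -0.066 and 0.066 m and y of stock_nut in the frame of bin_left between -0.0475 and 0.0475 m and z of stock_nut in the frame of bin_left between -0.005 and 0.045 m) and (x of nut_0 in the frame of bin_left between -0.066 and 0.066 m and y of nut_0 in the frame of bin_left between -0.0475 and 0.0475 m and z of nut_0 in the frame of bin_left between -0.005 and 0.045 m) and (x of nut_1 in the frame of bin_left between -0.066 and 0.066 m and y of nut_1 in the frame of bin_left between -0.0475 and 0.0475 m and z of nut_1 in the frame of bin_left between -0.005 and 0.045 m) and (x of nut_2 in the frame of bin_left between -0.066 and 0.066 m and y of nut_2 in the frame of bin_left between -0.0475 and 0.0475 m and z of nut_2 in the frame of bin_left between -0.005 and 0.045 m) and (x of nut_3 in the frame of bin_left between -0.066 and 0.066 m and y of nut_3 in the frame of bin_left between -0.0475 and 0.0475 m and z of nut_3 in the frame of bin_left between -0.005 and 0.045 m) and (x of nut_4 in the frame of bin_left between -0.066 and 0.066 m and y of nut_4 in the frame of bin_left between -0.0475 and 0.0475 m and z of nut_4 in the frame of bin_left between -0.005 and 0.045 m) and (x of nut_5 in the frame of bin_left between -0.066 and 0.066 m and y of nut_5 in the frame of bin_left between -0.0475 and 0.0475 m and z of nut_5 in the frame of bin_left between -0.005 and 0.045 m) and (x of nut_6 in the frame of bin_left between -0.066 and 0.066 m and y of nut_6 in the frame of bin_left between -0.0475 and 0.0475 m and z of nut_6 in the frame of bin_left between -0.005 and 0.045 m) and (x of nut_7 in the frame of bin_left between -0.066 and 0.066 m and y of nut_7 in the frame of bin_left between -0.0475 and 0.0475 m and z of nut_7 in the frame of bin_left between -0.005 and 0.045 m)) or ((x of stock_nut in the frame of bin_right between -0.066 and 0.066 m and y of stock_nut in the frame of bin_right between -0.0475 and 0.0475 m and z of stock_nut in the frame of bin_right between -0.005 and 0.045 m) and (x of nut_0 in the frame of bin_right between -0.066 and 0.066 m and y of nut_0 in the frame of bin_right between -0.0475 and 0.0475 m and z of nut_0 in the frame of bin_right between -0.005 and 0.045 m) and (x of nut_1 in the frame of bin_right between -0.066 and 0.066 m and y of nut_1 in the frame of bin_right between -0.0475 and 0.0475 m and z of nut_1 in the frame of bin_right between -0.005 and 0.045 m) and (x of nut_2 in the frame of bin_right between -0.066 and 0.066 m and y of nut_2 in the frame of bin_right between -0.0475 and 0.0475 m and z of nut_2 in the frame of bin_right between -0.005 and 0.045 m) and (x of nut_3 in the frame of bin_right between -0.066 and 0.066 m and y of nut_3 in the frame of bin_right between -0.0475 and 0.0475 m and z of nut_3 in the frame of bin_right between -0.005 and 0.045 m) and (x of nut_4 in the frame of bin_right between -0.066 and 0.066 m and y of nut_4 in the frame of bin_right between -0.0475 and 0.0475 m and z of nut_4 in the frame of bin_right between -0.005 and 0.045 m) and (x of nut_5 in the frame of bin_right between -0.066 and 0.066 m and y of nut_5 in the frame of bin_right between -0.0475 and 0.0475 m and z of nut_5 in the frame of bin_right between -0.005 and 0.045 m) and (x of nut_6 in the frame of bin_right between -0.066 and 0.066 m and y of nut_6 in the frame of bin_right between -0.0475 and 0.0475 m and z of nut_6 in the frame of bin_right between -0.005 and 0.045 m) and (x of nut_7 in the frame of bin_right between -0.066 and 0.066 m and y of nut_7 in the frame of bin_right between -0.0475 and 0.0475 m and z of nut_7 in the frame of bin_right between -0.005 and 0.045 m))) and value of joint drawer below 0.006 m and linear speed of nut_cup below 0.02 m/s); the robot touches nothing.
It fails at once if the cup of pins is moved more than 25 mm or tipped (distance of pin_cup from where it was at the start of the episode above 0.025 m or angle between pin_cup's own z axis and vertical above 0.3 rad).
It fails at once if the tape measure is moved more than 30 mm (distance of tape_measure from where it was at the start of the episode above 0.03 m).
It also fails if it takes over 72 s, if anything falls off the work surface, if the arm or the gripper's body presses on something with over 40 N, if the wrist force passes 120 N, or if a joint passes its speed limit or range.

ROBOT

A 7-joint arm with a two-finger parallel gripper is mounted at the origin on a cart in front of the work surface, level with it; the furniture and walls round the work are solid. World frame = base frame: x ahead of the robot, y to its left, z up, the work surface at z = 0. Lengths are in m, angles in rad, forces in N, time in s.
With the tool pointing down it reaches from about 0.35 to 0.9 m from the base axis. Payload 8.1 kg.
Tool frame: the origin (TCP) lies at the very end of the fingers, on their centre line; the grasp point (between the pads) lies 19 mm behind it (arm.tcp_to_grasp is the distance from the TCP to the grasp point, in m); z points along the fingers, y is the line along which they close (so a half turn about z gives the same grasp; the last joint's range is limited). The gripper opens to 92 mm and grips with 3 to 60 N. Pads are 19 mm wide; open, the fingers measure 130 mm over their backs; the gripper's body (75 mm by 190 mm) begins 47 mm behind the grasp point.
Start: joints at [1.045, 0.434, 0.025, 1.573, -0.012, 1.134, -0.075], TCP at [0.256, -0.57, 0.227] pointing down, gripper open.
Joint ranges: [-2.62, 2.62], [-0.44, 2.09], [-1.27, 1.32], [0.08, 2.57], [-1.32, 4.46], [0.12, 2], [-2.74, 2.74]. Speed limits (rad/s): [2.22, 2.22, 3.01, 3.01, 3.14, 3.14, 3.14].

INTERFACE

Orientations are given as a rotation vector (axis times angle).
In Python, from cell import arm gives the robot as it stands.
- The arm moves only by the shell command python3 nudge.py FILE [FORCE], which reads ROWS from the file FILE. ROWS is a JSON object whose key "steps" holds a list of rows, 1 to 10 of them, each of 5 numbers: dx, dy, dz in m, then a turn about the tool's z in rad, then the opening from 0.0 (shut) to 1.0 (fully open); each row shifts and turns the commanded pose from where the row before left it, along the tool's axes as they then stand; what a row does not reach is not made up. A row lasts 1/10 s, in which the tool goes at most 0.05 m and 0.15 rad, less where a joint would pass 70% of its speed; a pose out of reach is approached as far as the arm can. The fingers move at their own pace and stop on an object; FORCE is the grip in N (left out, the last holds). Time passes only in rows, so rows that do not move let the fingers close. It prints the time, the measured TCP pose, the force, the opening and the grip force at its end. Input that does not fit is refused with a message, and nothing moves.
- arm.observe(): the state, without advancing time (a new reading comes with each control period).
- arm.get_image(name): name is "scene" or "top"; returns a dict with "image" (400x640x3 uint8, blue, green, red), "fx", "fy", "cx", "cy" (pixels), "cam_to_world" (4x4, takes a point from camera to world coordinates). Camera axes: x right, y down, z forward; pixel columns grow to the right and rows downward; lengths in m; the calibration is good to about 2 mm. A picture is of the moment at which its call begins. There is no depth.
- arm.sign_off(): hands the job in; it is judged then, once.
The state is a dict: "clock": time; "joints": joint angles; "dq": joint speeds; "joint_efforts": joint torques, N m; "position": TCP position; "ee_rot": TCP orientation; "force": force on the tool from outside, world axes, zero at the start; "ft_torque": the same for the moment, N m; "width": opening from 0.0 (shut) to 1.0 (fully open); "gripper_force": force on a finger pad.
Only numpy, scipy, OpenCV 4.12 (cv2) and the standard library are available. Lean on these libraries where they do the work, as an engineer would, in place of code of your own. Each camera call takes 0.05 s, during which the arm holds its last target. There are 200 camera calls.

## Working session

There is one attempt and no reset: what is moved stays moved. The work goes in short steps, Python scripts to look and compute and a shell command to move; the robot and the scene stay as the last step left them, time stands still between calls to the robot, and variables do not carry over. Pictures are saved under pics/ and viewed, at most 10 in all, crops included, and the job is handed in when it is done.

```bash
ls; mkdir -p pics
python3 - <<'E'
from cell import arm
import cv2,numpy as np
np.set_printoptions(precision=4,suppress=True)
for n in("scene","top"):
    d=arm.get_image(n); cv2.imwrite(f"pics/{n}0.png",d["image"]); print(n,d["fx"],d["fy"],d["cx"],d["cy"]);print(np.array(d["cam_to_world"]))
o=arm.observe()
for k in("clock","joints","position","ee_rot","force","width"):print(k,o[k])
print(arm.tcp_to_grasp)
E
```

```text
cell.py
nudge.py
pics
scene 362.87858216682656 362.87858216682656 322.226273700688 192.8694060351945
[[-0.7313 -0.4244  0.534   0.0403]
 [-0.6821  0.4457 -0.5798  0.6734]
 [ 0.0081 -0.7881 -0.6154  0.6725]
 [ 0.      0.      0.      1.    ]]
top 501.42410548918417 501.42410548918417 318.4287400476318 194.62796416917604
[[-0.1089 -0.9723  0.207   0.2761]
 [-0.994   0.1075 -0.0179  0.1215]
 [-0.0049 -0.2077 -0.9782  1.4323]
 [ 0.      0.      0.      1.    ]]
clock 0.1
joints [ 1.0454  0.4351  0.025   1.574  -0.0116  1.134  -0.0751]
position [ 0.2562 -0.5696  0.226 ]
ee_rot [-3.0704 -0.6588  0.0007]
force [-0.2026 -0.5876 -1.029 ]
width 0.999000020733267
0.0188
```

View pics/scene0.png

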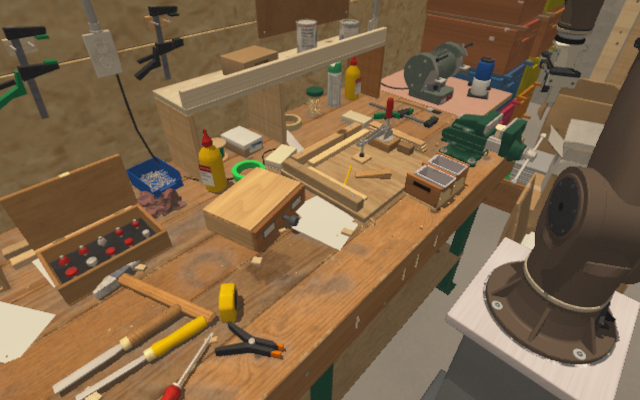

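View pics/top0.png

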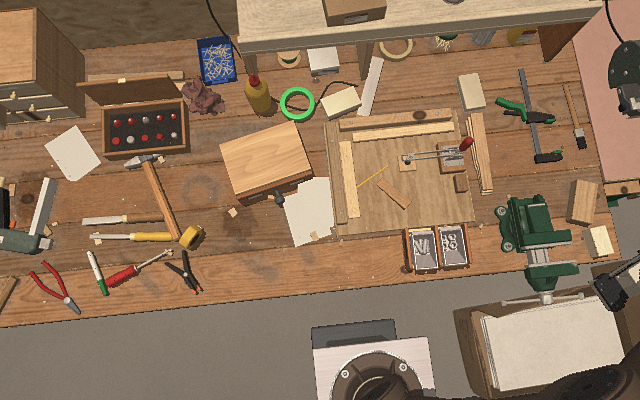

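The top view shows the caddy near (437,248), with the nuts apparently in its right-hand cup at (453,245). The drawer unit is near (266,160), its knob at (279,197), and the tape measure at (190,237).

Run:
```python
import cv2,numpy as np
t=cv2.imread("pics/top0.png")
a=cv2.resize(t[218:283,395:477],None,fx=4.8,fy=4.8,interpolation=cv2.INTER_CUBIC)
b=cv2.resize(t[115:215,210:330],None,fx=3.3,fy=3.3,interpolation=cv2.INTER_CUBIC)
s=cv2.imread("pics/scene0.png")
c=cv2.resize(s[150:210,400:475],None,fx=4,fy=4,interpolation=cv2.INTER_CUBIC)
d=cv2.resize(s[160:255,195:320],None,fx=2.5,fy=2.5,interpolation=cv2.INTER_CUBIC)
o=np.zeros((600,800,3),np.uint8)
for im,x,y in((a,0,0),(b,400,0),(c,0,335),(d,400,335)):
    o[y:y+im.shape[0],x:x+im.shape[1]]=im[:600-y,:800-x]
cv2.imwrite("pics/crop1.png",o)
```

```text
(no output)
```

View pics/crop1.png

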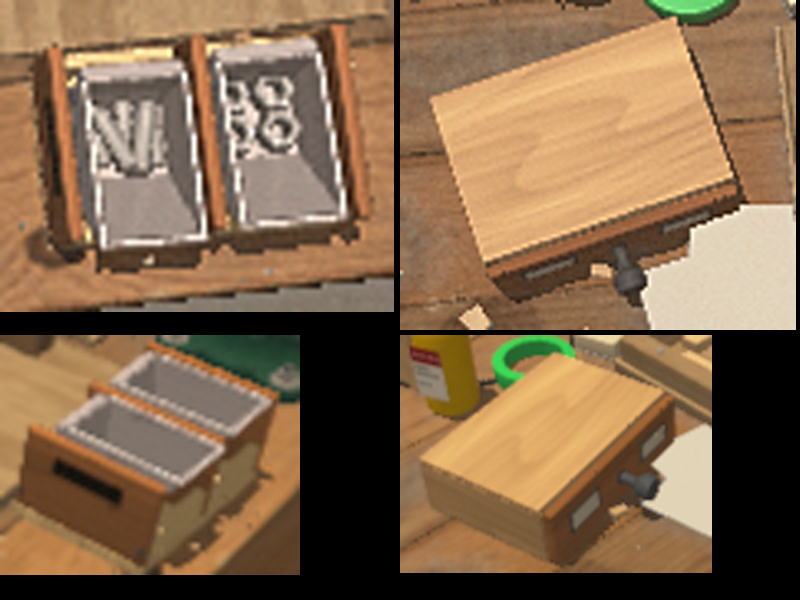

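The crop confirms it: the nuts are in the caddy's right cup (crop x 215–345) and the pins in the left. The drawer unit's top corners are at crop (430,97), (675,18), (738,182) and (485,265), with the knob head at about (631,282).

```bash
cat > h.py <<'E'
import numpy as np, cv2
from cell import arm
from scipy.spatial.transform import Rotation as R
np.set_printoptions(precision=4,suppress=True)
CAL={}
def cal(n):
    if n not in CAL: CAL[n]=arm.get_image(n)
    return CAL[n]
def ray(n,u,v,z):
    d=cal(n);T=np.array(d["cam_to_world"])
    r=T[:3,:3]@[(u-d["cx"])/d["fx"],(v-d["cy"])/d["fy"],1]
    return T[:3,3]+r*(z-T[2,3])/r[2]
def proj(n,p):
    d=cal(n);T=np.array(d["cam_to_world"]);q=T[:3,:3].T@(np.array(p)-T[:3,3])
    return np.array([d["fx"]*q[0]/q[2]+d["cx"],d["fy"]*q[1]/q[2]+d["cy"]])
def fit(model,world):  # 2D rigid: returns x,y,yaw
    m=np.array(model);w=np.array(world)[:,:2];a=m-m.mean(0);b=w-w.mean(0)
    th=np.arctan2((a[:,0]*b[:,1]-a[:,1]*b[:,0]).sum(),(a*b).sum())
    c,s=np.cos(th),np.sin(th);Q=np.array([[c,-s],[s,c]]);t=w.mean(0)-Q@m.mean(0)
    return t,th,(m@Q.T+t-w)
def st():
    o=arm.observe();return o["clock"],np.array(o["position"]),R.from_rotvec(o["ee_rot"])
def to_tool(p):  # displacement in tool axes to reach world p
    _,q,r=st();return r.inv().apply(np.array(p)-q)
E
python3 - <<'E'
from h import *
A=lambda u,v,z:ray("top",395+(u+.5)/4.8-.5,218+(v+.5)/4.8-.5,z)
B=lambda u,v,z:ray("top",210+(u-400+.5)/3.3-.5,115+(v+.5)/3.3-.5,z)
pts=[(38,50),(60,47),(62,245),(82,243),(192,40),(205,38),(212,238),(228,238),(330,28),(345,26),(352,215),(370,213)]
w=[A(u,v,.078) for u,v in pts]
# caddy frame: +x away from robot assumed, y left; boards at y=+-81 (+-4.5), 0
m=[(.055,.0855),(.055,.0765),(-.055,.0855),(-.055,.0765),(.055,.0045),(.055,-.0045),(-.055,.0045),(-.055,-.0045),(.055,-.0765),(.055,-.0855),(-.055,-.0765),(-.055,-.0855)]
t,th,r=fit(m,w);print("caddy",t,th,r.std())
for name,ps in(("nut",[(213,48),(318,40),(230,225),(348,215)]),("pin",[(77,68),(185,60),(102,245),(208,240)])):
    W=[A(u,v,.079) for u,v in ps]; print(name,np.array(W)[:,:2].tolist())
    # nut cup: back outer x=-.034?, lip x=+.067, +x towards robot; image left = world +y = cup -y
    t,th2,r=fit([(-.034,-.03),(-.034,.03),(.067,-.03),(.067,.03)],W);print(t,th2,r)
P=[(430,97),(675,18),(738,182),(485,265)]
W=[B(u,v,.072) for u,v in P]
t,th3,r=fit([(.0775,.1125),(.0775,-.1125),(-.0775,-.1125),(-.0775,.1125)],W);print("unit",t,th3,r)
k=B(631,282,.044);print("knob",k)
c,s=np.cos(th3),np.sin(th3);print("knob in unit",np.array([[c,s],[-s,c]])@(k[:2]-t))
for u,v in((190,237),):print("tape",ray("top",u,v,.05))
for u in(240,300,437,500):print("edge",ray("top",u,{240:268,300:282,437:265,500:250}[u],0))
E
```

```text
caddy [ 0.3876 -0.2077] -0.029365059451983734 0.0019095572808016034
nut [[0.43541671585031705, -0.218901477254202], [0.43342233735012725, -0.2786834707685196], [0.3359985584965278, -0.21254220422547582], [0.33429087140902547, -0.2788007802009354]]
[ 0.4013 -0.2477] 3.1107303556157415 [[ 0.0008  0.0001]
 [ 0.0009 -0.0001]
 [-0.0008 -0.0031]
 [-0.0009  0.0031]]
pin [[0.43256317526151966, -0.14074897800460462], [0.43038459003017393, -0.20209114880757562], [0.33284511553828555, -0.1400079750618245], [0.32913599226679924, -0.1990500098653975]]
[ 0.3977 -0.1709] 3.1148824177957177 [[-0.     -0.0011]
 [ 0.0005  0.0003]
 [-0.0013  0.0009]
 [ 0.0008 -0.0001]]
unit [0.6887 0.2349] 0.22503718304519676 [[-0.0017  0.    ]
 [ 0.0004 -0.0028]
 [ 0.0016  0.0013]
 [-0.0003  0.0015]]
knob [0.5662 0.2068 0.044 ]
knob in unit [-0.1257 -0.0001]
tape [0.4884 0.4632 0.05  ]
edge [0.3923 0.3395 0.    ]
edge [0.3349 0.1743 0.    ]
edge [ 0.3398 -0.2163  0.    ]
edge [ 0.3621 -0.4011  0.    ]
```

```bash
python3 - <<'E'
from h import *
c,p,r=st();print(p);print(r.as_matrix())
M=r.as_matrix();print("tool y heading deg",np.degrees(np.arctan2(M[1,1],M[0,1])), "tool x", np.degrees(np.arctan2(M[1,0],M[0,0])))
print(to_tool([.430,-.2485,.18]))
E
echo '{"steps": [[0,0,0,0,1]]}' > next.json && python3 nudge.py next.json
```

```text
[ 0.2562 -0.5696  0.2261]
[[ 0.912   0.4102 -0.0006]
 [ 0.4102 -0.912   0.0011]
 [-0.0001 -0.0013 -1.    ]]
tool y heading deg -65.78097955181576 tool x 24.219028154395506
[ 0.2902 -0.2215  0.0464]
clock: 0.25
position: [0.2563, -0.5698, 0.2264]
ee_rot: [-3.071, -0.659, 0.0]
force: [1.1, 0.4, -0.0]
width: 1.004
gripper_force: 0.0
```

```bash
python3 - <<'E'
from h import *
for q in((330,235),(405,240),(360,255),(360,280),(240,250),(240,270),(233,212),(298,241),(205,250),(330,180)):print(q,ray("top",*q,0)[:2])
E
echo '{"steps": [[0.03,-0.02,0.0,-0.14,1],[0.045,-0.02,0,-0.14,1],[0.045,-0.01,0,-0.14,1],[0.045,0,0,-0.14,1],[0.03,0,0,-0.14,1],[0.0,0,0,-0.14,1],[0,0,0,-0.14,1],[0,0,0,-0.14,1]]}' > next.json && python3 nudge.py next.json
python3 - <<'E'
from h import *
M=st()[2].as_matrix();print(st()[1],"ty",np.degrees(np.arctan2(M[1,1],M[0,1])),to_tool([.430,-.2485,.14]),arm.observe()["joints"])
E
```

```text
(330, 235) [0.4578 0.0752]
(405, 240) [ 0.42   -0.1365]
(360, 255) [ 0.3916 -0.0031]
(360, 280) [0.3219 0.0057]
(240, 250) [0.4432 0.3356]
(240, 270) [0.3867 0.3399]
(233, 212) [0.5553 0.3473]
(298, 241) [0.4507 0.1683]
(205, 250) [0.4541 0.435 ]
(330, 180) [0.6192 0.0568]
clock: 1.1
position: [0.3776, -0.4029, 0.2268]
ee_rot: [2.245, 2.197, -0.0]
force: [0.8, -0.2, -0.5]
width: 1.003
gripper_force: 0.0
[ 0.3776 -0.4029  0.2268] ty -1.2361801462880295 [0.1555 0.049  0.0868] [ 0.9315  0.3365 -0.277   1.7343  0.1025  1.0849  0.5998]
```

```bash
echo '{"steps": [[0.04,0.015,0.02,-0.0075,0.5],[0.04,0.015,0.02,0,0.5],[0.04,0.015,0.02,0,0.5],[0.0355,0.004,0.02,0,0.5],[0,0,0,0,0.5],[0,0,0,0,0.5]]}' > next.json && python3 nudge.py next.json 40
python3 - <<'E'
from h import *
M=st()[2].as_matrix();print(st()[1],"ty",np.degrees(np.arctan2(M[1,1],M[0,1])),to_tool([.430,-.2485,.052]),arm.observe()["width"])
d=arm.get_image("top");cv2.imwrite("pics/t1.png",cv2.resize(d["image"][200:300,380:490],None,fx=4.5,fy=4.5,interpolation=cv2.INTER_CUBIC)[:, :400])
s=arm.get_image("scene")["image"][100:230,380:520]
a=cv2.imread("pics/t1.png");b=cv2.resize(s,(400,371),interpolation=cv2.INTER_CUBIC)
o=np.zeros((450,800,3),np.uint8);o[:a.shape[0],:400]=a[:450];o[:371,400:]=b;cv2.imwrite("pics/c2.png",o)
E
```

```text
clock: 1.7
position: [0.4299, -0.2483, 0.1466]
ee_rot: [-2.241, -2.2, 0.001]
force: [0.4, -0.3, 0.2]
width: 0.532
gripper_force: 0.0
[ 0.4299 -0.2483  0.1466] ty -1.0617330061954229 [-0.0002  0.0002  0.0946] 0.5318215493192731
```

View pics/c2.png

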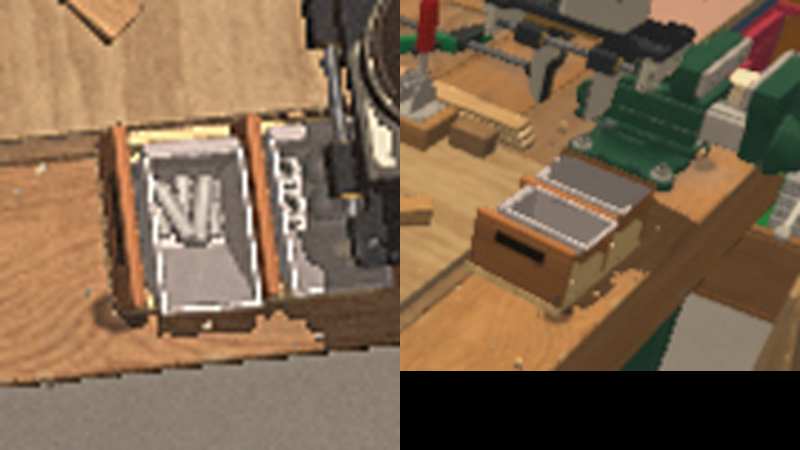

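The fingers hang straight over the nut cup's hem, at about (380,150) in the crop, and the pin cup is untouched. Descend and grip.

```bash
echo '{"steps": [[0,0,0.03,0.011,0.5],[0,0,0.03,0,0.5],[0,0,0.02,0,0.5],[0,0,0.0145,0,0.5],[0,0,0,0,0],[0,0,0,0,0],[0,0,0,0,0],[0,0,0,0,0],[0,0,0,0,0],[0,0,0,0,0]]}' > next.json && python3 nudge.py next.json 40
echo '{"steps": [[0,0,0,0,0],[0,0,-0.01,0,0],[0,0,-0.02,0,0],[0,0,-0.02,0,0],[0,0,-0.02,0,0],[0,0,-0.02,0,0],[0,0,-0.02,0,0],[0,0,0,0,0]]}' > next.json && python3 nudge.py next.json 40
```

```text
clock: 2.8
position: [0.4301, -0.2493, 0.0529]
ee_rot: [2.256, 2.185, -0.0]
force: [-2.4, -0.2, 6.5]
width: 0.107
gripper_force: 39.9
clock: 3.6
position: [0.4314, -0.2494, 0.1649]
ee_rot: [2.253, 2.183, 0.002]
force: [0.9, 0.3, -3.4]
width: 0.109
gripper_force: 39.9
```

```bash
echo '{"steps": [[0.015,0,0,0,0],[0.03,0,0,0,0],[0.04,0,0,0,0],[0.04,0,0,0,0],[0.04,0,0,0,0],[0.04,0,0,0,0],[0.03,-0.0045,0,0,0],[0.014,0,0,0,0],[0,0,0.02,0,0],[0,0,0.03,0,0]]}' > next.json && python3 nudge.py next.json
echo '{"steps": [[0,0,0.03,0,0],[0,0,0.02,0,0],[0,0,0.008,0,0],[0,0,0,0,0]]}' > next.json && python3 nudge.py next.json
python3 - <<'E'
from h import *
print(to_tool([.414,0,.046]))
d=arm.get_image("top");cv2.imwrite("pics/t2.png",cv2.resize(d["image"][200:300,300:460],None,fx=4.5,fy=4.5,interpolation=cv2.INTER_CUBIC))
E
```

```text
clock: 4.6
position: [0.4334, 0.0018, 0.1119]
ee_rot: [2.253, 2.188, 0.003]
force: [0.3, 0.1, -3.7]
width: 0.105
gripper_force: 39.9
clock: 5.0
position: [0.4318, 0.0007, 0.0531]
ee_rot: [-2.253, -2.186, 0.003]
force: [-0.0, 0.3, -3.0]
width: 0.104
gripper_force: 39.9
[-0.0012 -0.0177  0.0071]
```

View pics/t2.png

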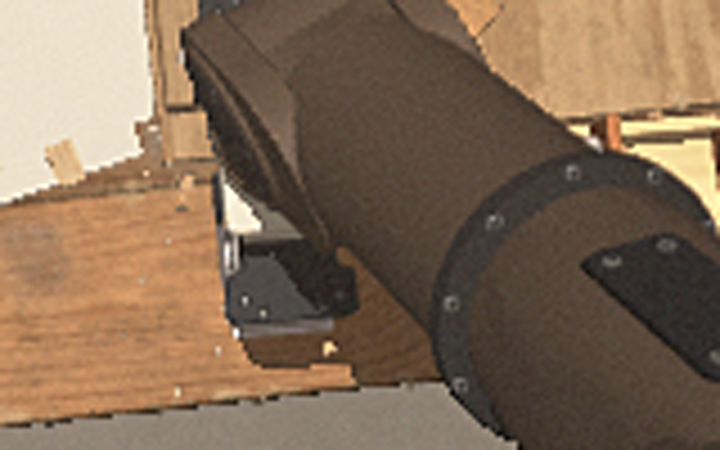

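The cup hangs under the gripper just in front of the jig board, whose edge is at about crop row 180. I'll shift it 20 mm towards the robot, lower it and release.

```bash
echo '{"steps": [[0,-0.01,0,0,0],[0,-0.01,0,0,0],[0,0,0.004,0,0],[0,0,0.003,0,0],[0,0,0.002,0,0],[0,0,0,0,0]]}' > next.json && python3 nudge.py next.json
```

```text
clock: 5.65
position: [0.4136, 0.0007, 0.045]
ee_rot: [2.256, 2.186, 0.0]
force: [-0.6, 0.3, -3.4]
width: 0.107
gripper_force: 39.9
```

```bash
echo '{"steps": [[0,0,0.002,0,0],[0,0,0,0,0]]}' > next.json && python3 nudge.py next.json
echo '{"steps": [[0,0,0.001,0,0],[0,0,0,0,0]]}' > next.json && python3 nudge.py next.json
```

```text
clock: 5.85
position: [0.414, 0.0007, 0.0445]
ee_rot: [2.255, 2.185, 0.0]
force: [-5.8, -1.0, 25.4]
width: 0.112
gripper_force: 40.0
clock: 6.05
position: [0.4143, 0.0007, 0.0441]
ee_rot: [2.254, 2.185, 0.001]
force: [-8.1, -1.0, 38.5]
width: 0.11
gripper_force: 40.1
```

Contact with the bench is at TCP z of about 0.0445. Relieve the pressure, release, and rise.

```bash
echo '{"steps": [[0,0,-0.0025,0,0],[0,0,0,0,0.25],[0,0,0,0,0.35],[0,0,0,0,0.4],[0,0,-0.02,0,0.4],[0,0,-0.04,0,0.4],[0,0,-0.04,0,0.5],[0.05,0,-0.03,0,1],[0.05,0.02,0,0.0,1],[0.05,0.02,0,0.0,1]]}' > next.json && python3 nudge.py next.json
python3 - <<'E'
from h import *
M=st()[2].as_matrix();print("ty",np.degrees(np.arctan2(M[1,1],M[0,1])),to_tool([.566,.2068,.18]),arm.observe()["joints"])
E
```

```text
clock: 7.05
position: [0.4558, 0.1362, 0.1716]
ee_rot: [2.257, 2.182, 0.003]
force: [1.8, 0.0, 0.2]
width: 0.695
gripper_force: 0.0
ty -1.9476326111870106 [ 0.0743  0.1078 -0.0081] [ 0.042   0.3082 -0.5493  1.9653  0.2024  0.9188 -0.6435]
```

```bash
echo '{"steps": [[0,0.02,0,0.145,0.7],[0,0.03,0,0.145,0.7],[0,0,0,0.145,0.7],[0,0,0,0.145,0.7],[0,0,0,0.145,0.7],[0,0,0,0.145,0.7],[0,0,0,0.145,0.7],[0,0,0,0.145,0.7],[0,0,0,0.145,0.7],[0,0,0,0.007,0.7]]}' > next.json && python3 nudge.py next.json
python3 - <<'E'
from h import *
M=st()[2].as_matrix();print("ty",np.degrees(np.arctan2(M[1,1],M[0,1])),to_tool([.566,.2068,.10]))
d=arm.get_image("top")["image"];s=arm.get_image("scene")["image"]
a=cv2.resize(d[200:300,330:430],None,fx=4,fy=4,interpolation=cv2.INTER_CUBIC);b=cv2.resize(s[110:310,200:400],(400,400),interpolation=cv2.INTER_CUBIC)
cv2.imwrite("pics/c3.png",np.hstack([a,b]))
E
```

```text
clock: 8.05
position: [0.5041, 0.1294, 0.1701]
ee_rot: [3.121, 0.352, -0.001]
force: [-0.5, 0.0, 0.3]
width: 0.702
gripper_force: 0.0
ty -77.11721593249361 [ 0.0777 -0.0617  0.07  ]
```

View pics/c3.png

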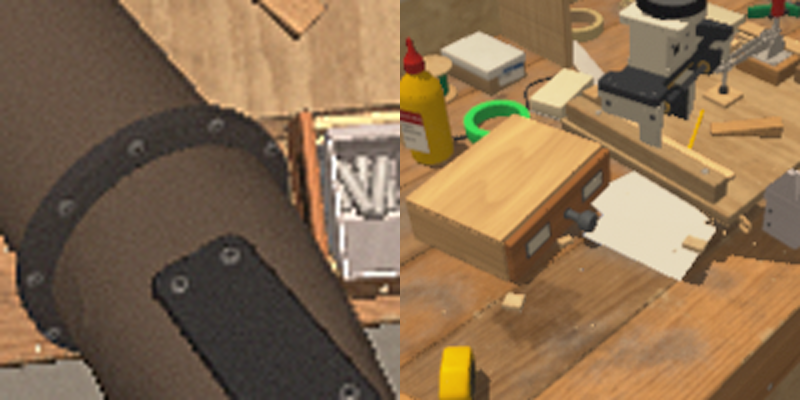

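The fingers are above and to the right of the unit. The knob head is at scene crop (581,217), about full-image (290,218). I'll cross-check that against the top-view position.

```bash
echo '{"steps": [[0.04,-0.03,0.01,0,0.7],[0.03,-0.03,0.02,0,0.7],[0.0,-0.0017,0.02,0,0.7],[0,0,0,0,0.7]]}' > next.json && python3 nudge.py next.json
python3 - <<'E'
from h import *
print(ray("scene",290,218,.036), ray("top",210+231.5/3.3-.5,115+282/3.3-.5,.038),proj("scene",[.566,.2068,.036]))
for x in([.566,.2068,.10],):print(to_tool(x))
E
```

```text
clock: 8.55
position: [0.5561, 0.2049, 0.1176]
ee_rot: [3.12, 0.364, -0.008]
force: [-0.5, -0.5, 0.2]
width: 0.697
gripper_force: 0.0
[0.5807 0.21   0.036 ] [0.5679 0.2071 0.038 ] [294.7672 220.022 ]
[ 0.0091 -0.0012  0.0204]
```

```bash
echo '{"steps": [[0.013,-0.001,0.03,0,0.7],[0,0,0.03,0,0.7],[0,0,0.025,0,0.7],[0,0,0.013,0,0.7],[0,0,0,0,0],[0,0,0,0,0],[0,0,0,0,0],[0,0,0,0,0],[0,0,0,0,0],[0,0,0,0,0]]}' > next.json && python3 nudge.py next.json 25
```

```text
clock: 9.65
position: [0.5707, 0.209, 0.0234]
ee_rot: [-3.12, -0.357, -0.002]
force: [-0.6, 1.0, 5.9]
width: 0.29
gripper_force: 25.0
```

```bash
echo '{"steps": [[-0.01,0,0,0,0],[-0.015,0,0,0,0],[-0.015,0,0,0,0],[-0.015,0,0,0,0],[-0.015,0,0,0,0],[-0.015,0,0,0,0],[-0.015,0,0,0,0],[-0.008,0,0,0,0],[0,0,0,0,0]]}' > next.json && python3 nudge.py next.json 25
echo '{"steps": [[0,0,0,0,0.5],[0,0,0,0,0.6],[0,0,-0.01,0,0.7],[0,0,-0.04,0,0.7],[0,0,-0.05,0,0.7],[0,0,-0.05,0,0.7],[-0.05,0,0,0,0.7],[-0.05,0,0,0,0.7],[0,0.05,0,0,0.7],[0,0.05,0,0,0.7]]}' > next.json && python3 nudge.py next.json
python3 - <<'E'
from h import *
d=arm.get_image("top")["image"]; s=arm.get_image("scene")["image"]; cv2.imwrite("pics/top_full.png",d);cv2.imwrite("pics/sc_full.png",s)
a=cv2.resize(d[110:290,220:400],(400,400),interpolation=cv2.INTER_CUBIC);b=cv2.resize(s[120:260,210:410],(400,280),interpolation=cv2.INTER_CUBIC)
cv2.imwrite("pics/c4.png",np.hstack([a,np.vstack([b,np.zeros((120,400,3),np.uint8)])]))
E
```

```text
clock: 10.55
position: [0.4638, 0.1839, 0.0233]
ee_rot: [3.121, 0.357, 0.0]
force: [-3.0, 0.6, 10.0]
width: 0.291
gripper_force: 25.0
clock: 11.55
position: [0.3889, 0.0638, 0.1736]
ee_rot: [-3.12, -0.364, -0.002]
force: [2.8, -0.2, 0.1]
width: 0.699
gripper_force: 0.0
```

View pics/c4.png

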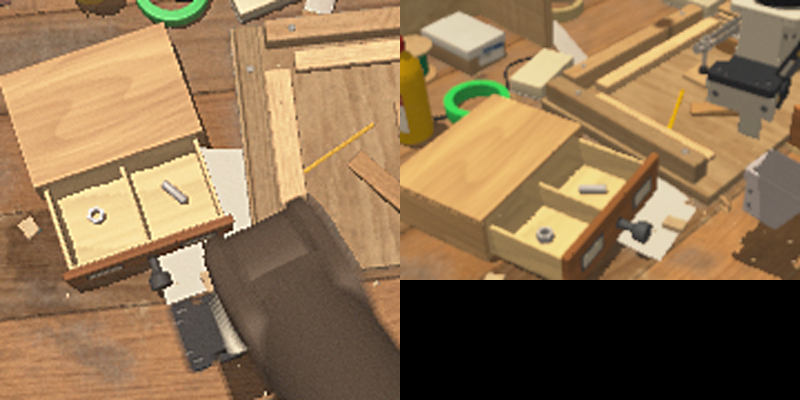

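The drawer is out about 110 mm. The nut lies in the left compartment at crop (96,216) and the pin in the right at (175,190). The nut cup stands upright at the right edge of the scene crop, near (770,190). The target is bin_left, so now I'll regrasp the cup by its sides near the back.

```bash
echo '{"steps": [[0,0.04,0,0.129,1],[0,0.018,0,0.129,1],[0,0,0,0,1],[0,0,0,0,1]]}' > next.json && python3 nudge.py next.json
python3 - <<'E'
from h import *
M=st()[2].as_matrix();print("ty",np.degrees(np.arctan2(M[1,1],M[0,1])),to_tool([.404,.0003,.1]),arm.observe()["joints"])
d=arm.get_image("scene")["image"]; cv2.imwrite("pics/c5.png",cv2.resize(d[110:290,330:530],(800,600)[:2] if 0 else (640,576),interpolation=cv2.INTER_CUBIC))
# expected cup rim corners
h=np.radians(178.1);Q=np.array([[np.cos(h),-np.sin(h)],[np.sin(h),np.cos(h)]])
for m in((-.034,-.03),(-.034,.03),(.067,-.03),(.067,.03)):
    w=Q@m+[.385,.0007];u=proj("scene",[*w,.07]);print(m,(u-[330,110])*3.2)
E
```

```text
clock: 12.05
position: [0.4008, 0.0075, 0.1729]
ee_rot: [-3.141, 0.046, 0.0]
force: [-0.0, 0.1, -0.4]
width: 0.982
gripper_force: 0.0
ty -91.68538942929015 [0.0034 0.0071 0.0729] [-0.0299  0.1427 -0.1357  2.1446  0.0252  0.8557 -1.7809]
(-0.034, -0.03) [167.1817 297.9687]
(-0.034, 0.03) [210.7414 266.1859]
(0.067, -0.03) [272.4508 357.81  ]
(0.067, 0.03) [314.804  321.9265]
```

View pics/c5.png

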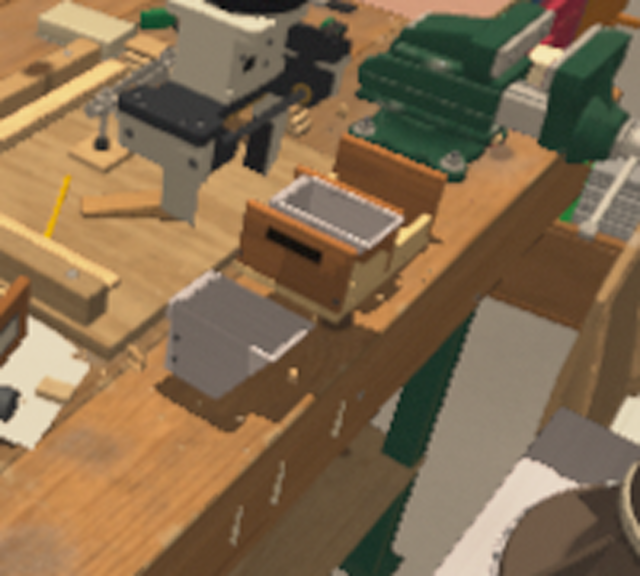

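The cup stands upright on the bench. Its rim corners at about (172,303), (215,272), (262,358) and (312,325) match the prediction. Grasp it by the sides near the back.

```bash
echo '{"steps": [[0.003,0.007,0.04,0,1],[0,0,0.04,0,1],[0,0,0.035,0,1],[0,0,0.025,0,1],[0,0,0.015,0,1],[0,0,0.006,0,1],[0,0,0,0,1]]}' > next.json && python3 nudge.py next.json
echo '{"steps": [[0,0,0,0,0],[0,0,0,0,0],[0,0,0,0,0],[0,0,0,0,0],[0,0,0,0,0],[0,0,0,0,0],[0,0,-0.005,0,0],[0,0,-0.01,0,0],[0,0,-0.02,0,0],[0,0,0,0,0]]}' > next.json && python3 nudge.py next.json 50
```

```text
clock: 12.85
position: [0.4034, 0.0008, 0.0112]
ee_rot: [-3.141, 0.045, 0.002]
force: [-0.5, 0.4, -0.4]
width: 1.001
gripper_force: 0.0
clock: 13.85
position: [0.405, 0.0002, 0.0486]
ee_rot: [-3.141, 0.049, -0.005]
force: [0.6, 0.5, -3.4]
width: 0.653
gripper_force: 50.0
```

Run:
```python
from h import *
o=arm.observe();print(o["position"],o["force"],o["ft_torque"],o["width"])
```

```text
[0.405  0.0002 0.0486] [ 0.5583  0.5239 -3.4279] [-0.0016 -0.102   0.026 ] 0.652600259509499
```

```bash
echo '{"steps": [[0,0,-0.03,0,0],[0,0,-0.04,0,0],[0,0,-0.04,0,0],[0,0,-0.02,-0.06,0],[0,0,0,-0.12,0],[0,0,0,-0.148,0],[0,0,0,-0.148,0],[0,0,0,-0.148,0],[0,0,0,-0.148,0],[0,0,0,-0.148,0]]}' > next.json && python3 nudge.py next.json
echo '{"steps": [[0,0,0,-0.148,0],[0,0,0,-0.148,0],[0,0,0,-0.148,0],[0,0,0,-0.148,0],[0,0,0,-0.148,0],[0,0,0,-0.148,0],[0,0,0,-0.148,0],[0,0,0,-0.148,0],[0,0,0,-0.148,0],[0,0,0,-0.148,0]]}' > next.json && python3 nudge.py next.json
echo '{"steps": [[0,0,0,-0.148,0],[0,0,0,-0.148,0],[0,0,0,-0.148,0],[0,0,0,-0.148,0],[0,0,0,-0.148,0],[0,0,0,-0.148,0],[0,0,0,-0.10,0],[0,0,0,-0.04,0],[0,0,0,0,0]]}' > next.json && python3 nudge.py next.json
python3 - <<'E'
from h import *
c,s=np.cos(.225),np.sin(.225)
U=lambda x,y,z:[.6887+c*x-s*y,.2349+s*x+c*y,z]
o=arm.observe()
M=st()[2].as_matrix();print("ty",np.degrees(np.arctan2(M[1,1],M[0,1])),U(-.19,.05,.155),to_tool(U(-.19,.05,.155)),o["joints"],o["force"],o["ft_torque"],o["width"])
E
```

```text
clock: 14.85
position: [0.4033, -0.0, 0.1762]
ee_rot: [-2.832, -1.36, 0.001]
force: [-0.5, -0.8, -3.7]
width: 0.65
gripper_force: 50.0
clock: 15.85
position: [0.4032, -0.0, 0.1762]
ee_rot: [-1.174, -2.913, 0.001]
force: [0.2, 0.1, -3.3]
width: 0.646
gripper_force: 50.0
clock: 16.75
position: [0.4032, -0.0001, 0.1762]
ee_rot: [0.401, -3.115, -0.0]
force: [0.6, -0.7, -3.3]
width: 0.65
gripper_force: 50.0
ty 104.65985524328761 [np.float64(0.4923338015503134), np.float64(0.24124949654841554), 0.155] [-0.1473  0.2109  0.0211] [ 0.3814  0.1863 -0.5775  2.107   0.1311  0.8831  1.5549] [ 0.6302 -0.7216 -3.275 ] [ 0.1515 -0.0264  0.0575] 0.6502378210996145
```

```bash
echo '{"steps": [[-0.01,0.015,0,0.031,0],[-0.025,0.035,0,0,0],[-0.03,0.04,0.005,0,0],[-0.03,0.04,0.005,0,0],[-0.025,0.04,0.005,0,0],[-0.015,0.025,0.005,0,0],[-0.005,0.011,0,0,0],[0,0,0,0,0]]}' > next.json && python3 nudge.py next.json
echo '{"steps": [[0,0,0,0,0],[0,0,0,0,0]]}' > next.json && python3 nudge.py next.json 20
python3 - <<'E'
from h import *
c,s=np.cos(.225),np.sin(.225)
U=lambda x,y,z:[.6887+c*x-s*y,.2349+s*x+c*y,z]
o=arm.observe()
M=st()[2].as_matrix();print("ty",np.degrees(np.arctan2(M[1,1],M[0,1])),to_tool(U(-.19,.05,.155)),o["force"],o["ft_torque"],o["width"])
E
```

```text
clock: 17.55
position: [0.4931, 0.2336, 0.1562]
ee_rot: [0.355, -3.121, -0.001]
force: [-0.8, 0.3, -3.7]
width: 0.65
gripper_force: 50.0
clock: 17.75
position: [0.4936, 0.2298, 0.1567]
ee_rot: [0.348, -3.122, 0.002]
force: [-0.1, -0.3, -2.7]
width: 0.649
gripper_force: 20.0
ty 102.73579650514375 [-0.0013  0.0115  0.0016] [-0.0875 -0.2915 -2.7266] [ 0.0752 -0.1141 -0.0649] 0.6493535046115391
```

```bash
cat > look.py <<'E'
from h import *
import sys,os
from scipy.optimize import brute
# silhouette of the cup (side profile extruded) fit for tilt using change against the reference picture
o=arm.observe();p,r=np.array(o["position"]),R.from_rotvec(o["ee_rot"]).as_matrix()
piv=p-r[:,2]*arm.tcp_to_grasp; f=-r[:,0]; y=r[:,1]; up=-r[:,2]
prof=np.array([(-.027,0),(.027,0),(.067,.07),(-.024,.07),(-.034,.072),(-.034,.05),(-.027,.05)])-[-.019,.031]
def mask(t,n):
    m=np.zeros((400,640),np.uint8);pts=[]
    for a,b in prof:
        q=piv+f*(a*np.cos(t)+b*np.sin(t))+up*(b*np.cos(t)-a*np.sin(t))
        pts+=[proj(n,q+y*.03),proj(n,q-y*.03)]
    cv2.fillConvexPoly(m,cv2.convexHull(np.array(pts,np.float32)).astype(np.int32),255);return m
best=[]
im={n:cal(n)["image"] for n in("scene","top")}
for n in im:
    hsv=cv2.cvtColor(im[n],cv2.COLOR_BGR2HSV);g=(hsv[...,1]<45)&(hsv[...,2]>50)&(hsv[...,2]<190)
    sc=[]
    for t in np.radians(np.arange(-20,131,5)):
        m=mask(t,n)>0;ring=(cv2.dilate(m.astype(np.uint8),np.ones((9,9)))>0)&~m
        sc.append(g[m].mean()-g[ring].mean())
    sc=np.array(sc);i=np.argsort(-sc)[:4];print(n,"tilt",[(int(-20+5*k),round(float(sc[k]),2)) for k in i])
print("clock",round(o["clock"],2),"TCP",p,"F",np.array(o["force"]),"T",np.array(o["ft_torque"]),"w",round(o["width"],3))
E
echo '{"steps": [[0,0.0115,0,0,0],[0,0,0,0,0]]}' > next.json && python3 nudge.py next.json 20; python3 look.py
echo '{"steps": [[0,0,0,0,0],[0,0,0,0,0],[0,0,0,0,0]]}' > next.json && python3 nudge.py next.json 12; python3 look.py
```

```text
clock: 17.95
position: [0.4906, 0.2442, 0.1572]
ee_rot: [-0.353, 3.121, 0.002]
force: [-0.1, 0.8, -2.7]
width: 0.654
gripper_force: 20.0
scene tilt [(5, 0.46), (0, 0.45), (-5, 0.43), (10, 0.42)]
top tilt [(105, -0.02), (125, -0.02), (110, -0.02), (115, -0.02)]
clock 17.95 TCP [0.4906 0.2442 0.1572] F [-0.0572  0.7564 -2.6526] T [ 0.1168 -0.0218  0.0519] w 0.654
clock: 18.35
position: [0.4912, 0.2428, 0.1567]
ee_rot: [0.352, -3.122, 0.0]
force: [-0.0, 0.4, -3.6]
width: 0.655
gripper_force: 12.0
scene tilt [(5, 0.46), (0, 0.45), (-5, 0.43), (10, 0.4)]
top tilt [(125, -0.02), (75, -0.02), (105, -0.02), (65, -0.02)]
clock 18.35 TCP [0.4912 0.2428 0.1567] F [-0.0029  0.4239 -3.5796] T [ 0.1473 -0.015   0.0248] w 0.655
```

```bash
for F in 9; do echo '{"steps": [[0,0,0,0,0],[0,0,0,0,0],[0,0,0,0,0]]}' > next.json && python3 nudge.py next.json 9 | tail -1; done; python3 look.py
echo '{"steps": [[0,0,0,0,0],[0,0,0,0,0],[0,0,0,0,0]]}' > next.json && python3 nudge.py next.json 7 | tail -1; python3 look.py
```

```text
gripper_force: 9.0
scene tilt [(5, 0.45), (0, 0.44), (-5, 0.43), (10, 0.4)]
top tilt [(45, -0.02), (25, -0.02), (40, -0.02), (105, -0.02)]
clock 18.75 TCP [0.4911 0.243  0.1567] F [-0.717   0.6539 -2.9703] T [ 0.1017 -0.0041  0.0215] w 0.651
gripper_force: 7.0
scene tilt [(5, 0.45), (0, 0.44), (-5, 0.43), (10, 0.39)]
top tilt [(105, -0.02), (65, -0.02), (70, -0.02), (45, -0.02)]
clock 19.15 TCP [0.4911 0.2431 0.1567] F [ 0.9461 -0.5357 -3.2241] T [ 0.0664 -0.0712  0.0016] w 0.656
```

```bash
echo '{"steps": [[0,0,0,0,0],[0,0,0,0,0]]}' > next.json && python3 nudge.py next.json 6 | tail -1; python3 look.py|grep -v top
echo '{"steps": [[0,0,0,0,0],[0,0,0,0,0]]}' > next.json && python3 nudge.py next.json 5 | tail -1; python3 look.py|grep -v top
```

```text
gripper_force: 6.0
scene tilt [(5, 0.45), (0, 0.44), (-5, 0.43), (10, 0.4)]
clock 19.45 TCP [0.4911 0.2431 0.1567] F [ 0.0757  0.6476 -3.0129] T [0.1163 0.0125 0.0278] w 0.656
gripper_force: 5.0
scene tilt [(15, 0.39), (20, 0.38), (25, 0.36), (10, 0.35)]
clock 19.75 TCP [0.4911 0.243  0.1567] F [-0.7923  0.7279 -3.582 ] T [ 0.1127 -0.1103  0.0311] w 0.656
```

```bash
echo '{"steps": [[0,0,0,0,0]]}' > next.json && python3 nudge.py next.json 5 | tail -1; python3 look.py|grep -v top
echo '{"steps": [[0,0,0,0,0]]}' > next.json && python3 nudge.py next.json 5 | tail -1; python3 look.py|grep -v top
```

```text
gripper_force: 5.0
scene tilt [(35, 0.3), (45, 0.3), (55, 0.29), (40, 0.29)]
clock 19.95 TCP [0.491  0.243  0.1566] F [ 0.09   -0.3582 -2.8382] T [ 0.0902 -0.0782  0.0018] w 0.649
gripper_force: 5.0
scene tilt [(45, 0.3), (35, 0.3), (65, 0.29), (50, 0.28)]
clock 20.15 TCP [0.4911 0.2431 0.1567] F [ 0.0548  0.3236 -2.8523] T [ 0.1227 -0.1019  0.0088] w 0.654
```

```bash
echo '{"steps": [[0,0,0,0,0]]}' > next.json && python3 nudge.py next.json 15 | tail -1; python3 look.py|grep -v top
python3 - <<'E'
from h import *
d=arm.get_image("scene")["image"]; cv2.imwrite("pics/c6.png",cv2.resize(d[90:290,190:390],(600,600),interpolation=cv2.INTER_CUBIC))
print((proj("scene",st()[1])-[190,90])*3)
E
```

```text
gripper_force: 15.0
scene tilt [(35, 0.3), (45, 0.3), (65, 0.29), (50, 0.28)]
clock 20.35 TCP [0.4911 0.2431 0.1567] F [-0.1469 -0.8952 -2.6086] T [ 0.1022 -0.0891  0.0008] w 0.652
[342.3411 340.1533]
```

View pics/c6.png

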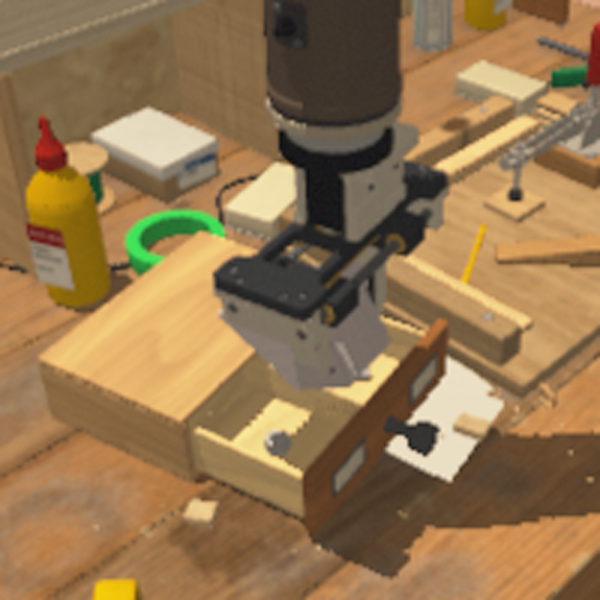

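The cup is tilted about 45°, with its lip at crop (222,312) pointing at the unit and its floor at (340,375). It is over the left compartment, where the stock nut is at (277,441). I'll ease the grip further.

```bash
echo '{"steps": [[0,0,0,0,0],[0,0,0,0,0]]}' > next.json && python3 nudge.py next.json 4.5 | tail -1; python3 look.py|grep -v top
echo '{"steps": [[0,0,0,0,0],[0,0,0,0,0]]}' > next.json && python3 nudge.py next.json 4 | tail -1; python3 look.py|grep -v top
```

```text
gripper_force: 4.5
scene tilt [(45, 0.3), (35, 0.3), (50, 0.29), (65, 0.29)]
clock 20.75 TCP [0.4911 0.2431 0.1567] F [ 0.7074 -0.4052 -2.4802] T [ 0.1325 -0.0828 -0.0118] w 0.648
gripper_force: 4.0
scene tilt [(70, 0.32), (65, 0.32), (45, 0.32), (75, 0.29)]
clock 21.05 TCP [0.4911 0.243  0.1567] F [-0.6603 -0.1153 -3.8224] T [ 0.1435 -0.1013  0.003 ] w 0.655
```

```bash
echo '{"steps": [[0,0,0,0,0],[0,0,0,0,0]]}' > next.json && python3 nudge.py next.json 4 | tail -1; python3 look.py|grep -v top
echo '{"steps": [[0,0,0,0,0],[0,0,0.01,0,0],[0,0,0.015,0,0],[0,0,0.015,0,0],[0,0,0.005,0,0],[0,0,0,0,0]]}' > next.json && python3 nudge.py next.json 10
python3 look.py|grep -v top
python3 - <<'E'
from h import *
c,s=np.cos(.225),np.sin(.225)
p=st()[1];q=p[:2]-[.6887,.2349];print("unit frame TCP",c*q[0]+s*q[1],-s*q[0]+c*q[1],p[2])
E
```

```text
gripper_force: 4.0
scene tilt [(70, 0.32), (65, 0.31), (75, 0.3), (45, 0.29)]
clock 21.35 TCP [0.4911 0.243  0.1567] F [-0.6163 -0.667  -3.7331] T [ 0.1103 -0.0901 -0.0489] w 0.652
clock: 22.05
position: [0.4905, 0.2427, 0.1107]
ee_rot: [0.352, -3.12, 0.001]
force: [0.4, -0.4, -3.2]
width: 0.655
gripper_force: 10.0
scene tilt [(70, 0.32), (45, 0.29), (75, 0.29), (50, 0.28)]
clock 22.05 TCP [0.4905 0.2427 0.1107] F [ 0.3907 -0.4419 -3.2129] T [ 0.1051 -0.0947  0.0171] w 0.655
unit frame TCP -0.19062014908417307 0.05223513514280616 0.11193265012762019
```

```bash
echo '{"steps": [[-0.01,0,0.005,0,0],[-0.015,0,0,0,0],[-0.01,0,0,0,0],[0,0,0,0,0]]}' > next.json && python3 nudge.py next.json 10 | sed -n 2,4p
echo '{"steps": [[-0.008,0,0,0,0],[-0.008,0,0,0,0],[-0.008,0,0,0,0],[0,0,0,0,0]]}' > next.json && python3 nudge.py next.json 8 | sed -n 2,4p;python3 look.py|grep -v top
echo '{"steps": [[-0.008,0,0,0,0],[-0.008,0,0,0,0],[0,0,0,0,0]]}' > next.json && python3 nudge.py next.json 8 | sed -n 2,4p;python3 look.py|grep -v top
```

```text
position: [0.5271, 0.2512, 0.1068]
ee_rot: [-0.35, 3.121, 0.001]
force: [0.5, -0.3, -3.2]
position: [0.5499, 0.2564, 0.1067]
ee_rot: [-0.351, 3.121, 0.0]
force: [0.6, -0.0, -2.9]
scene tilt [(65, 0.33), (60, 0.32), (70, 0.32), (50, 0.3)]
clock 22.95 TCP [0.5499 0.2564 0.1067] F [ 0.5649 -0.0177 -2.9118] T [ 0.1876 -0.0917  0.0003] w 0.654
position: [0.5657, 0.2598, 0.1067]
ee_rot: [-0.351, 3.121, 0.0]
force: [0.6, -0.1, -2.3]
scene tilt [(65, 0.35), (70, 0.34), (75, 0.32), (60, 0.31)]
clock 23.35 TCP [0.5657 0.2598 0.1067] F [ 0.5633 -0.1296 -2.3008] T [ 0.1032 -0.167  -0.0073] w 0.649
```

```bash
sed -i '/^best/,/^print/d' look.py
cat >> look.py <<'E'
im=cal("scene")["image"];lab=lambda i:cv2.cvtColor(cv2.GaussianBlur(i,(3,3),0),cv2.COLOR_BGR2LAB).astype(float)
ab=lab(im)[...,1:]-128;fg=np.linalg.norm(ab,axis=2)<11
bg=np.linalg.norm(lab(cv2.imread("pics/sc_full.png"))[...,1:]-128,axis=2)<11
fg&=~bg
# gripper: fingers as boxes -> masked out
def box(c,hx,hy,hz):
    P=[proj("scene",c+r[:,0]*a*hx+r[:,1]*b*hy+r[:,2]*e*hz) for a in(-1,1) for b in(-1,1) for e in(-1,1)]
    m=np.zeros((400,640),np.uint8);cv2.fillConvexPoly(m,cv2.convexHull(np.array(P,np.float32)).astype(np.int32),1);return m>0
w=o["width"]*.046
g=box(p-r[:,2]*.166,.05,.1,.1)|box(p+r[:,1]*(w+.01)-r[:,2]*.033,.012,.012,.033)|box(p-r[:,1]*(w+.01)-r[:,2]*.033,.012,.012,.033)
roi=np.zeros_like(g);u,v=proj("scene",piv).astype(int);roi[max(v-60,0):v+60,max(u-60,0):u+60]=True
roi&=~g
res=[]
for t in range(-20,141,4):
    m=mask(np.radians(t),"scene")>0
    res.append((round(float((m&fg&roi).sum()/((m|fg)&roi).sum()),3),t))
print("IoU tilt",sorted(res)[::-1][:5])
print("clock",round(o["clock"],2),"TCP",p,"F",np.array(o["force"]),"T",np.array(o["ft_torque"]),"w",round(o["width"],3))
E
python3 look.py
```

```text
IoU tilt [(0.654, 64), (0.636, 60), (0.629, 68), (0.61, 40), (0.592, 44)]
clock 23.45 TCP [0.5643 0.2598 0.1066] F [-0.1255  0.3683 -3.2655] T [ 0.1018 -0.0829 -0.0065] w 0.652
```

```bash
echo '{"steps": [[0.015,0,-0.005,0,0],[0.03,0,0,0,0],[0.03,0,0,0,0],[0,0,0.005,0,0],[0,0,0.008,0,0],[0,0,0.005,0,0],[0,0,0,0,0]]}' > next.json && python3 nudge.py next.json 12 | sed -n 2,4p;python3 look.py
echo '{"steps": [[-0.015,0,0,0,0],[-0.015,0,0,0,0],[-0.008,0,0,0,0],[-0.008,0,0,0,0],[0,0,0,0,0]]}' > next.json && python3 nudge.py next.json 8 | sed -n 2,4p;python3 look.py
```

```text
position: [0.4942, 0.2445, 0.0945]
ee_rot: [-0.351, 3.117, 0.004]
force: [5.3, 0.8, 0.6]
IoU tilt [(0.527, 72), (0.521, 68), (0.512, 76), (0.511, 44), (0.506, 80)]
clock 24.2 TCP [0.4942 0.2445 0.0945] F [5.3393 0.8223 0.5665] T [ 0.5692 -1.2656  0.0578] w 0.65
position: [0.5366, 0.2533, 0.0933]
ee_rot: [0.351, -3.122, -0.0]
force: [0.5, 0.7, -2.9]
IoU tilt [(0.587, 68), (0.562, 72), (0.558, 64), (0.543, 60), (0.515, 44)]
clock 24.75 TCP [0.5366 0.2533 0.0933] F [ 0.489   0.6942 -2.9173] T [ 0.1309 -0.0538 -0.0146] w 0.652
```

```bash
echo '{"steps": [[-0.006,0,0,0,0],[-0.006,0,0,0,0],[0,0,0,0,0]]}' > next.json && python3 nudge.py next.json 8 | sed -n 2,4p;python3 look.py
echo '{"steps": [[-0.006,0,0,0,0],[-0.006,0,0,0,0],[0,0,0,0,0]]}' > next.json && python3 nudge.py next.json 8 | sed -n 2,4p;python3 look.py
```

```text
position: [0.5485, 0.2561, 0.0938]
ee_rot: [-0.351, 3.121, 0.0]
force: [0.2, -0.1, -3.7]
IoU tilt [(0.536, 44), (0.526, 68), (0.524, 64), (0.504, 72), (0.5, 36)]
clock 25.1 TCP [0.5485 0.2561 0.0938] F [ 0.1937 -0.0869 -3.6721] T [ 0.1    -0.0817  0.0027] w 0.651
position: [0.5588, 0.2587, 0.0939]
ee_rot: [0.352, -3.12, 0.001]
force: [-4.4, -1.7, 1.7]
IoU tilt [(0.565, 72), (0.557, 76), (0.546, 80), (0.543, 68), (0.522, 64)]
clock 25.45 TCP [0.5588 0.2587 0.0939] F [-4.3546 -1.6723  1.7034] T [-0.1673  0.5946  0.0206] w 0.656
```

Run:
```python
from h import *
d=arm.get_image("scene")["image"]; 
p=st()[1];u=proj("scene",p).astype(int);x0,y0=u[0]-55,u[1]-50
cr=cv2.resize(d[y0:y0+100,x0:x0+110],(660,600),interpolation=cv2.INTER_CUBIC)
cv2.imwrite("pics/c7.png",cr);print(x0,y0)
```

```text
225 164
```

View pics/c7.png

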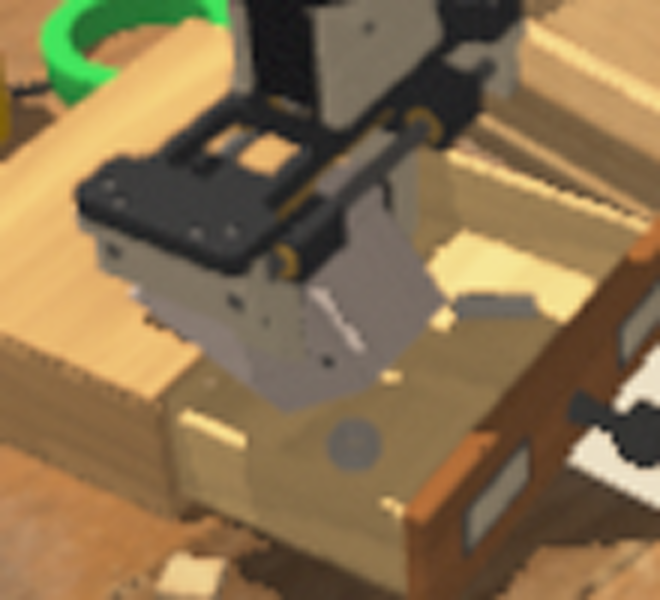

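The lip is at crop (135,290), the bottom-front corner at about (290,410) and the bottom-back corner at about (375,378). The front wall rests on the unit's top edge. I'll fit the tilt from those corners.

```bash
cat > cor.py <<'E'
from look import *
for yy in(.03,-.03):
  for t in(30,40,50,60,70,80):
    t_=np.radians(t);out=[]
    for a,b in((.086,.039),(.046,-.031),(-.008,-.031)):
        q=piv+f*(a*np.cos(t_)+b*np.sin(t_))+up*(b*np.cos(t_)-a*np.sin(t_))+y*yy
        out+=list(((proj("scene",q)-[225,164])*6).astype(int))
    print(yy,t,out)
E
python3 cor.py
```

```text
IoU tilt [(0.56, 72), (0.553, 76), (0.542, 80), (0.538, 68), (0.518, 84)]
clock 25.6 TCP [0.5588 0.2587 0.0939] F [-4.3818 -2.0437  1.8108] T [-0.1147  0.8044  0.024 ] w 0.649
0.03 30 [np.int64(97), np.int64(247), np.int64(244), np.int64(380), np.int64(334), np.int64(371)]
0.03 40 [np.int64(108), np.int64(279), np.int64(262), np.int64(394), np.int64(341), np.int64(367)]
0.03 50 [np.int64(123), np.int64(312), np.int64(282), np.int64(406), np.int64(346), np.int64(360)]
0.03 60 [np.int64(143), np.int64(345), np.int64(301), np.int64(414), np.int64(350), np.int64(352)]
0.03 70 [np.int64(167), np.int64(376), np.int64(320), np.int64(420), np.int64(351), np.int64(342)]
0.03 80 [np.int64(194), np.int64(404), np.int64(339), np.int64(423), np.int64(350), np.int64(331)]
-0.03 30 [np.int64(189), np.int64(169), np.int64(330), np.int64(296), np.int64(420), np.int64(284)]
-0.03 40 [np.int64(199), np.int64(201), np.int64(348), np.int64(309), np.int64(427), np.int64(279)]
-0.03 50 [np.int64(213), np.int64(233), np.int64(367), np.int64(320), np.int64(432), np.int64(273)]
-0.03 60 [np.int64(232), np.int64(264), np.int64(386), np.int64(328), np.int64(436), np.int64(264)]
-0.03 70 [np.int64(254), np.int64(294), np.int64(404), np.int64(333), np.int64(437), np.int64(255)]
-0.03 80 [np.int64(279), np.int64(322), np.int64(422), np.int64(335), np.int64(437), np.int64(244)]
```

Run:
```python
from h import *
c,s=np.cos(.225),np.sin(.225)
for u,v in((412,508),(400,520),(188,412),(655,222)):
    print((u,v))
    for z in(.05,.055,.06,.065,.07):
        w=ray("scene",225+u/6,164+v/6,z)[:2]-[.6887,.2349];print("  ",z,c*w[0]+s*w[1],-s*w[0]+c*w[1])
```

```text
(412, 508)
   0.05 -0.18730731511230922 0.09635571495090245
   0.055 -0.19009400655111847 0.10017682086108114
   0.06 -0.1928806979899277 0.10399792677125982
   0.065 -0.1956673894287371 0.10781903268143869
   0.07 -0.19845408086754637 0.11164013859161734
(400, 520)
   0.05 -0.18681259326208616 0.10393954586157474
   0.055 -0.18960325841882256 0.10769973672457661
   0.06 -0.19239392357555882 0.11145992758757849
   0.065 -0.1951845887322953 0.11522011845058056
   0.07 -0.19797525388903164 0.11898030931358242
(188, 412)
   0.05 -0.07954730494849242 0.09844493174498208
   0.055 -0.08319954919039298 0.1022492565927832
   0.06 -0.08685179343229335 0.1060535814405841
   0.065 -0.090504037674194 0.10985790628838527
   0.07 -0.09415628191609438 0.11366223113618622
(655, 222)
   0.05 -0.18440878309007053 -0.10560629117923367
   0.055 -0.18721875619443343 -0.10016298070301863
   0.06 -0.19002872929879638 -0.09471967022680372
   0.065 -0.1928387024031595 -0.08927635975058852
   0.07 -0.19564867550752246 -0.08383304927437359
```

```bash
echo '{"steps": [[0.005,0,-0.02,0,0],[0,0,-0.03,0,0],[0,0,-0.03,0.05,0],[0,0,0,0.12,0],[0,0,0,0.146,0],[0,0,0,0.146,0],[0,0,0,0.146,0],[0,0,0,0.146,0],[0,0,0,0.146,0],[0,0,0,0.146,0]]}' > next.json && python3 nudge.py next.json 18 | sed -n 2,4p
echo '{"steps": [[0,0,0,0.146,0],[0,0,0,0.146,0],[0,0,0,0.146,0],[0,0,0,0.146,0],[0,0,0,0.146,0],[0,0,0,0.146,0],[0,0,0,0.146,0],[0,0,0,0.146,0],[0,0,0,0.146,0],[0,0,0,0.146,0]]}' > next.json && python3 nudge.py next.json 18 | sed -n 2,4p
echo '{"steps": [[0,0,0,0.146,0],[0,0,0,0.146,0],[0,0,0,0.146,0],[0,0,0,0.1,0],[0,0,0,0.0976,0],[0,0,0,0,0]]}' > next.json && python3 nudge.py next.json 18
python3 - <<'E'
from h import *
c,s=np.cos(.225),np.sin(.225)
U=lambda x,y,z:[.6887+c*x-s*y,.2349+s*x+c*y,z]
M=st()[2].as_matrix();print("ty",np.degrees(np.arctan2(M[1,1],M[0,1])),to_tool(U(-.092,.05,.076)))
E
```

```text
position: [0.5549, 0.2576, 0.1736]
ee_rot: [1.263, 2.876, 0.001]
force: [-1.0, -1.6, -2.3]
position: [0.5549, 0.2577, 0.1736]
ee_rot: [2.859, 1.302, 0.001]
force: [0.1, 1.1, -3.5]
clock: 28.3
position: [0.5547, 0.2578, 0.1736]
ee_rot: [3.122, 0.35, 0.001]
force: [0.2, 0.6, -3.6]
width: 0.654
gripper_force: 18.0
ty -77.19065992553628 [0.0334 0.0021 0.0976]
```

```bash
python3 look.py
echo '{"steps": [[0.015,0.002,0,0,0],[0.0185,0,0,0,0],[0,0,0.03,0,0],[0,0,0.03,0,0],[0,0,0.02,0,0],[0,0,0.01,0,0],[0,0,0,0,0]]}' > next.json && python3 nudge.py next.json 18 | sed -n 2,4p
python3 look.py
```

```text
IoU tilt [(0.732, 36), (0.73, 40), (0.726, 52), (0.725, 32), (0.719, 44)]
clock 28.3 TCP [0.5547 0.2578 0.1736] F [ 0.2458  0.5797 -3.6427] T [-0.0243 -0.0229  0.0108] w 0.654
position: [0.5867, 0.2627, 0.0826]
ee_rot: [3.121, 0.357, -0.004]
force: [0.0, 0.4, -3.0]
IoU tilt [(0.773, 40), (0.764, 48), (0.763, 52), (0.763, 32), (0.76, 44)]
clock 29.05 TCP [0.5867 0.2627 0.0826] F [ 0.0214  0.3977 -2.9615] T [0.026  0.115  0.0448] w 0.65
```

```bash
echo '{"steps": [[0,0,0.005,0,0],[0,0,0.004,0,0],[-0.004,0,0,0,0],[-0.004,0,0,0,0],[0,0,0,0,0]]}' > next.json && python3 nudge.py next.json 9 | sed -n 2,4p
python3 look.py
echo '{"steps": [[-0.003,0,0,0,0],[-0.003,0,0,0,0],[0,0,0,0,0]]}' > next.json && python3 nudge.py next.json 9 | sed -n 2,4p
python3 look.py
```

```text
position: [0.5794, 0.2613, 0.0749]
ee_rot: [-3.122, -0.353, -0.0]
force: [-1.2, 0.1, -2.2]
IoU tilt [(0.809, 36), (0.805, 52), (0.804, 48), (0.798, 40), (0.791, 44)]
clock 29.6 TCP [0.5794 0.2613 0.0749] F [-1.2411  0.1054 -2.2412] T [ 0.0352 -0.0018  0.0289] w 0.653
position: [0.5734, 0.2598, 0.0747]
ee_rot: [3.122, 0.352, -0.001]
force: [-0.0, -0.2, -3.1]
IoU tilt [(0.789, 36), (0.782, 52), (0.782, 48), (0.782, 44), (0.773, 40)]
clock 29.95 TCP [0.5734 0.2598 0.0747] F [-0.0375 -0.1556 -3.1476] T [0.0387 0.0355 0.0161] w 0.651
```

```bash
echo '{"steps": [[0,0,-0.02,0,0],[0,0,-0.03,0,0],[0,0,-0.02,0,0],[0,0,0,0,0]]}' > next.json && python3 nudge.py next.json 9 | sed -n 2,4p
echo '{"steps": [[0,0,0,0,0],[0,0,0,0,0],[0,0,0,0,0]]}' > next.json && python3 nudge.py next.json 3.5 | sed -n 4,5p
python3 look.py
echo '{"steps": [[0,0,0,0,0],[0,0,0,0,0],[0,0,0,0,0]]}' > next.json && python3 nudge.py next.json 3.1 | sed -n 4,5p
python3 look.py
```

```text
position: [0.5759, 0.2607, 0.1477]
ee_rot: [-3.12, -0.352, -0.008]
force: [0.2, 0.2, -3.0]
force: [0.1, 0.3, -4.3]
width: 0.655
IoU tilt [(0.799, 48), (0.793, 56), (0.792, 52), (0.791, 44), (0.789, 36)]
clock 30.7 TCP [0.5731 0.2596 0.1432] F [ 0.1397  0.3239 -4.268 ] T [ 0.0523 -0.0236 -0.0025] w 0.655
force: [0.9, 0.9, -2.8]
width: 0.655
IoU tilt [(0.852, 72), (0.849, 76), (0.835, 68), (0.812, 80), (0.811, 64)]
clock 31.05 TCP [0.5739 0.2599 0.1445] F [ 0.9391  0.8797 -2.7907] T [ 0.044  -0.0128 -0.0139] w 0.655
```

```bash
echo '{"steps": [[0,0,0.01,0,0],[0,0,0.015,0,0],[0,0,0.015,0,0],[-0.005,0,0,0,0],[-0.01,0,0,0,0],[0,0,0,0,0]]}' > next.json && python3 nudge.py next.json 7 | sed -n 2,4p
python3 look.py
echo '{"steps": [[-0.005,0,0,0,0],[-0.006,0,-0.003,0,0],[-0.006,0,-0.003,0,0],[0,0,0,0,0]]}' > next.json && python3 nudge.py next.json 7 | sed -n 2,4p
python3 look.py
```

```text
position: [0.558, 0.2564, 0.1051]
ee_rot: [-3.122, -0.353, 0.001]
force: [-1.2, 0.4, -5.2]
IoU tilt [(0.863, 76), (0.821, 80), (0.821, 72), (0.791, 68), (0.785, 84)]
clock 31.7 TCP [0.558  0.2564 0.1051] F [-1.2407  0.3592 -5.2035] T [ 0.0611  0.1941 -0.0103] w 0.654
position: [0.5422, 0.2528, 0.1115]
ee_rot: [-3.121, -0.353, -0.001]
force: [0.2, 0.9, -1.2]
IoU tilt [(0.786, 92), (0.781, 96), (0.761, 88), (0.76, 100), (0.714, 84)]
clock 32.15 TCP [0.5422 0.2528 0.1115] F [ 0.1581  0.9323 -1.2484] T [ 0.1222 -0.078   0.0186] w 0.653
```

```bash
echo '{"steps": [[-0.006,0,-0.002,0,0],[-0.006,0,-0.002,0,0],[-0.006,0,-0.001,0,0],[0,0,0,0,0]]}' > next.json && python3 nudge.py next.json 7 | sed -n 2,4p
python3 look.py
echo '{"steps": [[-0.006,0,-0.001,0,0],[-0.005,0,-0.001,0,0],[0,0,0,0,0]]}' > next.json && python3 nudge.py next.json 7 | sed -n 2,4p
python3 look.py
```

```text
position: [0.5242, 0.2487, 0.1159]
ee_rot: [-3.122, -0.353, 0.001]
force: [0.7, 1.2, -3.3]
IoU tilt [(0.736, 108), (0.73, 104), (0.711, 100), (0.708, 112), (0.659, 96)]
clock 32.6 TCP [0.5242 0.2487 0.1159] F [ 0.6631  1.2    -3.3271] T [ 0.06   -0.1053  0.0331] w 0.655
position: [0.5136, 0.2462, 0.1177]
ee_rot: [3.122, 0.352, -0.001]
force: [0.4, -0.8, -1.7]
IoU tilt [(0.716, 112), (0.713, 108), (0.702, 116), (0.638, 120), (0.623, 104)]
clock 32.95 TCP [0.5136 0.2462 0.1177] F [ 0.3759 -0.8018 -1.7108] T [ 0.0245 -0.1034  0.0011] w 0.653
```

```bash
echo '{"steps": [[0.01,0,0,0,0],[0.015,0,0,0,0],[0.01,0,0,0,0],[0,0,-0.012,0,0],[0,0,0,0,0],[0,0,0,0,0],[0,0,0,0,0]]}' > next.json && python3 nudge.py next.json 15 | sed -n 2,4p
python3 look.py; for i in 1 2 3; do echo '{"steps": [[0,0,0,0,0]]}' > next.json && python3 nudge.py next.json | sed -n 4p; done
python3 - <<'E'
from h import *
# count grey blobs visible in left compartment in the top view
c,s=np.cos(.225),np.sin(.225)
U=lambda x,y,z:[.6887+c*x-s*y,.2349+s*x+c*y,z]
for n in("scene","top"):
    im=cal(n)["image"];m=np.zeros(im.shape[:2],np.uint8)
    P=np.array([proj(n,U(x,y,.018)) for x,y in((-.082,.006),(-.184,.006),(-.184,.094),(-.082,.094))]).astype(int)
    cv2.fillConvexPoly(m,P,1);l=cv2.cvtColor(im,cv2.COLOR_BGR2LAB).astype(int)
    g=(np.hypot(l[...,1]-128,l[...,2]-128)<12)&(m>0);b=np.hypot(l[...,1]-128,l[...,2]-128)>25
    print(n,"area",m.sum(),"grey",g.sum(),"wood",(b&(m>0)).sum())
E
```

```text
position: [0.548, 0.2541, 0.1297]
ee_rot: [3.122, 0.352, -0.001]
force: [-0.3, -0.0, -1.4]
IoU tilt [(0.657, 116), (0.638, 120), (0.6, 112), (0.563, 124), (0.535, 108)]
clock 33.7 TCP [0.548  0.2541 0.1297] F [-0.2894 -0.0074 -1.3892] T [ 0.0553  0.0491 -0.0163] w 0.655
force: [-0.3, 0.5, -1.8]
force: [-0.1, -0.2, -1.7]
force: [0.4, 0.4, -1.7]
scene area 1056 grey 307 wood 350
top area 1130 grey 402 wood 0
```

```bash
echo '{"steps": [[0.01,0,-0.01,0,0],[-0.01,0,0.01,0,0],[0.01,0,-0.01,0,0],[-0.01,0,0.01,0,0],[0,0,-0.03,0,0],[0,0,-0.04,0,0],[0,0,-0.02,0,0],[0,0,0,0,0]]}' > next.json && python3 nudge.py next.json 25 | sed -n 2,4p
for i in 1 2 3 4 5 6; do echo '{"steps": [[0,0,0,0,0]]}' > next.json && python3 nudge.py next.json | sed -n 4p; done; python3 look.py
python3 - <<'E'
from h import *
c,s=np.cos(.225),np.sin(.225)
U=lambda x,y,z:[.6887+c*x-s*y,.2349+s*x+c*y,z]
im=cal("scene")["image"];ref=cv2.imread("pics/sc_full.png")
l=cv2.cvtColor(im,cv2.COLOR_BGR2LAB).astype(int);g=((np.hypot(l[...,1]-128,l[...,2]-128)<12)).astype(np.uint8)
l=cv2.cvtColor(ref,cv2.COLOR_BGR2LAB).astype(int);g0=((np.hypot(l[...,1]-128,l[...,2]-128)<12)).astype(np.uint8)
for nm,(ya,yb) in(("left",(.004,.096)),("right",(-.096,-.004)),("front bench",(-.1,.1))):
    xa,xb=(-.08,-.185) if nm!="front bench" else (-.26,-.34)
    P=np.array([proj("scene",U(x,y,.016 if nm!="front bench" else 0)) for x,y in((xa,ya),(xb,ya),(xb,yb),(xa,yb))]).astype(int)
    m=np.zeros(g.shape,np.uint8);cv2.fillConvexPoly(m,P,1);print(nm,m.sum(),(g*m).sum(),"before",(g0*m).sum())
E
```

```text
position: [0.5504, 0.2549, 0.223]
ee_rot: [-3.119, -0.352, -0.009]
force: [0.2, -0.5, -2.1]
force: [-0.6, -0.2, -1.4]
force: [-0.2, -0.4, -1.3]
force: [-0.1, 0.6, -1.4]
force: [0.6, 0.1, -1.8]
force: [0.6, 0.4, -1.6]
force: [-0.4, 0.4, -1.9]
IoU tilt [(0.867, 116), (0.809, 120), (0.777, 112), (0.731, 124), (0.714, 108)]
clock 35.55 TCP [0.5485 0.2541 0.2194] F [-0.3646  0.3965 -1.8616] T [ 0.025  -0.0023 -0.0233] w 0.653
left 1154 200 before 63
right 917 39 before 47
front bench 2055 0 before 0
```

```bash
echo '{"steps": [[0,0,0,-0.14,0],[0,0,0,-0.14,0],[0,0,0,-0.14,0],[0,0,0,-0.14,0],[0,0,0,-0.14,0],[0,0,0,-0.14,0],[0,0,0,-0.14,0],[0,0,0,-0.14,0],[0,0,0,-0.14,0],[0,0,0,-0.085,0]]}' > next.json && python3 nudge.py next.json 25 | sed -n 2,4p
python3 - <<'E'
from h import *
M=st()[2].as_matrix();print("ty",np.degrees(np.arctan2(M[1,1],M[0,1])),to_tool([.388,-.048,.10]))
E
```

```text
position: [0.5486, 0.254, 0.2197]
ee_rot: [2.217, 2.226, 0.0]
force: [-0.3, 0.0, -0.9]
ty 0.2345229230425854 [-0.3014 -0.1619  0.1197]
```

```bash
echo '{"steps": [[-0.02,-0.01,0,0,0],[-0.04,-0.02,0,0,0],[-0.045,-0.02,0,0,0],[-0.045,-0.025,0,0,0],[-0.045,-0.025,0,0,0],[-0.045,-0.025,0.02,0,0],[-0.04,-0.025,0.03,0,0],[-0.02,-0.012,0.04,0,0],[0,0,0.02,0,0],[0,0,0,0,0]]}' > next.json && python3 nudge.py next.json 25 | sed -n 2,4p
python3 look.py; python3 -c "
from h import *
print(to_tool([.388,-.048,.078]))"
```

```text
position: [0.3908, -0.0353, 0.1131]
ee_rot: [-2.223, -2.216, 0.005]
force: [0.9, -0.7, -1.3]
IoU tilt [(0.434, 96), (0.429, 92), (0.421, 100), (0.421, 88), (0.419, 104)]
clock 37.65 TCP [ 0.3908 -0.0353  0.1131] F [ 0.8973 -0.6749 -1.3222] T [ 0.0086 -0.0947 -0.0045] w 0.65
[-0.0133 -0.0041  0.0365]
```

```bash
echo '{"steps": [[-0.006,-0.003,0.015,0,0],[-0.006,0,0.013,0,0],[0,0,0.008,0,0],[0,0,0.003,0,0],[0,0,0,0,0]]}' > next.json && python3 nudge.py next.json 7 | sed -n 2,4p
echo '{"steps": [[0.008,0,0.003,0,0],[0.008,0,0.002,0,0],[0.008,0,0.002,0,0],[0.008,0,0.002,0,0],[0.008,0,0.002,0,0],[0,0,0,0,0]]}' > next.json && python3 nudge.py next.json 7 | sed -n 2,4p
python3 look.py
```

```text
position: [0.391, -0.0461, 0.0765]
ee_rot: [2.221, 2.22, 0.002]
force: [0.5, -0.7, -0.9]
position: [0.3897, -0.0053, 0.0646]
ee_rot: [-2.22, -2.222, -0.0]
force: [-1.0, 0.6, -0.3]
IoU tilt [(0.091, 32), (0.09, 36), (0.089, 28), (0.088, 40), (0.087, 44)]
clock 38.8 TCP [ 0.3897 -0.0053  0.0646] F [-1.014   0.6202 -0.3276] T [ 0.0886 -0.106   0.061 ] w 0.65
```

```bash
sed -i 's#pics/sc_full.png#pics/scene0.png#' look.py; python3 look.py
echo '{"steps": [[0.008,0,0.004,0,0],[0.008,0,0.005,0,0],[0.008,0,0.006,0,0],[0,0,0,0,0]]}' > next.json && python3 nudge.py next.json 7 | sed -n 2,4p; python3 look.py
```

```text
IoU tilt [(0.878, 88), (0.878, 84), (0.878, 76), (0.874, 80), (0.868, 72)]
clock 38.85 TCP [ 0.3895 -0.0059  0.0646] F [-0.0257  0.8609 -1.1434] T [ 0.0896 -0.1177 -0.0379] w 0.654
position: [0.3892, 0.0186, 0.0488]
ee_rot: [-2.22, -2.221, 0.001]
force: [0.1, -0.7, -1.1]
IoU tilt [(0.874, 72), (0.868, 68), (0.859, 64), (0.838, 76), (0.787, 60)]
clock 39.3 TCP [0.3892 0.0186 0.0488] F [ 0.1444 -0.6631 -1.1049] T [ 0.0447 -0.1028  0.0311] w 0.653
```

```bash
echo '{"steps": [[0.008,0,0.006,0,0],[0.006,0,0.006,0,0],[0,0,0,0,0]]}' > next.json && python3 nudge.py next.json 7 | sed -n 2,4p; python3 look.py
echo '{"steps": [[0.008,0,0.0,0,0],[0.008,0,0.001,0,0],[0.008,0,0.002,0,0],[0,0,0,0,0]]}' > next.json && python3 nudge.py next.json 7 | sed -n 2,4p; python3 look.py
```

```text
position: [0.3895, 0.0323, 0.037]
ee_rot: [-2.221, -2.221, 0.001]
force: [-0.3, -0.2, -1.4]
IoU tilt [(0.797, 60), (0.778, 64), (0.736, 68), (0.735, 56), (0.697, 72)]
clock 39.65 TCP [0.3895 0.0323 0.037 ] F [-0.3469 -0.2139 -1.434 ] T [-0.0063 -0.0949 -0.0335] w 0.652
position: [0.3899, 0.0568, 0.0347]
ee_rot: [-2.22, -2.222, -0.001]
force: [0.7, -0.0, -1.6]
IoU tilt [(0.718, 60), (0.702, 64), (0.671, 56), (0.649, 68), (0.624, 72)]
clock 40.1 TCP [0.3899 0.0568 0.0347] F [ 0.7216 -0.0352 -1.626 ] T [ 0.0457 -0.1205 -0.0441] w 0.655
```

```bash
echo '{"steps": [[0.0,0,0.002,0,0],[0.005,0,0.001,0,0],[0.006,0,0.001,0,0],[0.006,0,0.0015,0,0]]}' > next.json && python3 nudge.py next.json 7 | sed -n 2,4p; python3 look.py
echo '{"steps": [[0.007,0,0.003,0,0],[0.007,0,0.004,0,0],[0,0,0,0,0]]}' > next.json && python3 nudge.py next.json 7 | sed -n 2,4p; python3 look.py
```

```text
position: [0.3899, 0.0726, 0.0293]
ee_rot: [2.223, 2.219, 0.0]
force: [-0.1, -2.1, 1.8]
IoU tilt [(0.36, -20), (0.344, 4), (0.344, 0), (0.344, -4), (0.344, -8)]
clock 40.55 TCP [0.3899 0.0726 0.0293] F [-0.1267 -2.066   1.8132] T [-0.4361 -0.0621 -0.0195] w 0.657
position: [0.3897, 0.0877, 0.0217]
ee_rot: [-2.221, -2.222, -0.0]
force: [-0.3, 0.8, -1.4]
IoU tilt [(0.458, -4), (0.458, -8), (0.443, 0), (0.429, 4), (0.423, 12)]
clock 40.9 TCP [0.3897 0.0877 0.0217] F [-0.3434  0.8154 -1.4059] T [ 0.0278 -0.1191  0.0405] w 0.656
```

```bash
sed -i 's#^fg&=~bg#ref=lab(cv2.imread("pics/scene0.png"))[...,0];fg\&=(~bg)|(abs(lab(im)[...,0]-ref)>25)#' look.py; python3 look.py
```

```text
IoU tilt [(0.481, -4), (0.475, -8), (0.468, 0), (0.463, 4), (0.448, 8)]
clock 40.95 TCP [0.3895 0.0871 0.0218] F [-1.0462 -0.0873 -1.4041] T [ 0.0237 -0.1161  0.0291] w 0.654
```

```bash
echo '{"steps": [[0,0,0.004,0,0],[0,0,0.002,0,0],[0,0,0,0,0]]}' > next.json && python3 nudge.py next.json 7 | sed -n 2,4p
echo '{"steps": [[0,0,0.002,0,0],[0,0,0.002,0,0],[0,0,0,0,0]]}' > next.json && python3 nudge.py next.json 7 | sed -n 2,4p
echo '{"steps": [[0,0,0.001,0,0],[0,0,0,0,0]]}' > next.json && python3 nudge.py next.json 7 | sed -n 2,4p; python3 look.py
```

```text
position: [0.3897, 0.0867, 0.0161]
ee_rot: [-2.222, -2.22, -0.0]
force: [-0.4, 1.1, 0.6]
position: [0.3898, 0.0866, 0.0122]
ee_rot: [-2.222, -2.22, -0.0]
force: [-0.0, 1.8, 1.6]
position: [0.3899, 0.0866, 0.0113]
ee_rot: [-2.223, -2.22, -0.001]
force: [-1.0, 2.3, 3.9]
IoU tilt [(0.437, -8), (0.427, -4), (0.424, 0), (0.408, 4), (0.407, -12)]
clock 41.8 TCP [0.3899 0.0866 0.0113] F [-0.9954  2.349   3.9034] T [ 0.4737  0.167  -0.0303] w 0.655
```

```bash
echo '{"steps": [[0,0,0.001,0,0],[0,0,0,0,0]]}' > next.json && python3 nudge.py next.json 7 | sed -n 2,4p
echo '{"steps": [[0,0,-0.001,0,0.8],[0,0,0,0,1],[0,0,0,0,1],[0,0,0,0,1],[0,0,-0.02,0,1],[0,0,-0.04,0,1],[0,0,-0.04,0,1],[0,0,-0.03,0,1],[0.0,0,-0.03,0,1],[0,0,0,0,1]]}' > next.json && python3 nudge.py next.json | sed -n 2,4p
cat > cup.py <<'E'
from h import *
from scipy.optimize import minimize
# upright cup on the bench, heading -y: fit rim + foot silhouette against the first picture
im=cal("scene")["image"];lab=lambda i:cv2.cvtColor(cv2.GaussianBlur(i,(3,3),0),cv2.COLOR_BGR2LAB).astype(float)
a,b=lab(im),lab(cv2.imread("pics/scene0.png"))
fg=(np.linalg.norm(a[...,1:]-128,axis=2)<12)&(np.linalg.norm(a-b,axis=2)>15)
roi=np.zeros(fg.shape,bool);u,v=proj("scene",[.39,.068,.03]).astype(int);roi[v-28:v+35,u-40:u+40]=True
prof=[(-.027,0),(.027,0),(.067,.07),(-.024,.07),(-.034,.072),(-.034,.05)]
def sil(x,y,h,t):
    f=np.array([np.cos(h),np.sin(h),0]);s=np.array([-f[1],f[0],0]);P=[]
    for X,Z in prof:
        q=np.array([x,y,0])+f*(X*np.cos(t)+Z*np.sin(t))+np.array([0,0,1])*(Z*np.cos(t)-X*np.sin(t)+.027*abs(np.sin(t)))
        P+=[proj("scene",q+s*.03),proj("scene",q-s*.03)]
    m=np.zeros(fg.shape,np.uint8);cv2.fillConvexPoly(m,cv2.convexHull(np.array(P,np.float32)).astype(np.int32),1);return m>0
best=[]
for t in range(-60,91,10):
    c=max((float((m&fg&roi).sum()/((m|fg)&roi).sum()),x,y) for x in np.arange(.375,.406,.006) for y in np.arange(.03,.11,.006) for m in[sil(x,y,-np.pi/2,np.radians(t))])
    best.append((round(c[0],3),t,round(c[1],3),round(c[2],3)))
print(sorted(best)[::-1][:5],(fg&roi).sum())
E
python3 cup.py
```

```text
position: [0.3899, 0.0866, 0.0103]
ee_rot: [-2.223, -2.22, -0.001]
force: [-1.7, 2.8, 4.6]
position: [0.3919, 0.087, 0.1745]
ee_rot: [2.221, 2.218, 0.009]
force: [0.2, 0.7, -0.6]
[(0.871, 10, np.float64(0.387), np.float64(0.096)), (0.853, 0, np.float64(0.387), np.float64(0.09)), (0.847, 20, np.float64(0.387), np.float64(0.102)), (0.841, -20, np.float64(0.381), np.float64(0.09)), (0.834, -10, np.float64(0.381), np.float64(0.096))] 1216
```

```bash
echo '{"steps": [[0.02,0.02,0,0.14,1],[0.03,0.02,0,0.14,1],[0.02,0,0,0.14,0.8],[0,0,0,0.14,0.7],[0,0,0,0.14,0.7],[0,0,0,0.14,0.7],[0,0,0,0.14,0.7],[0,0,0,0.14,0.7],[0,0,0,0.14,0.7],[0,0,0,0.086,0.7]]}' > next.json && python3 nudge.py next.json 25| sed -n 2,4p
python3 - <<'E'
from h import *
M=st()[2].as_matrix();print("ty",np.degrees(np.arctan2(M[1,1],M[0,1])),to_tool([.461,.183,.07]))
E
```

```text
position: [0.4386, 0.152, 0.1697]
ee_rot: [3.122, 0.342, -0.003]
force: [-0.2, 0.3, -0.1]
ty -77.5023834853742 [ 0.0288 -0.0255  0.0996]
```

```bash
echo '{"steps": [[0.015,-0.013,0.02,-0.006,0.7],[0.014,-0.0125,0.03,0,0.7],[0,0,0.04,0,0.7],[0,0,0.03,0,0.7],[0,0,0.018,0,0.7],[0,0,0.008,0,0.7],[0,0,0,0,0]]}' > next.json && python3 nudge.py next.json 25| sed -n 2,6p
echo '{"steps": [[0,0,0,0,0],[0,0,0,0,0],[0,0,0,0,0],[0,0,0,0,0],[0,0,0,0,0]]}' > next.json && python3 nudge.py next.json 25| sed -n 2,6p
```

```text
position: [0.4608, 0.1831, 0.0237]
ee_rot: [3.119, 0.36, -0.005]
force: [-0.5, -0.1, -0.1]
width: 0.656
gripper_force: 0.0
position: [0.4624, 0.1836, 0.0258]
ee_rot: [3.121, 0.359, 0.002]
force: [-0.5, -2.2, 4.6]
width: 0.29
gripper_force: 25.0
```

```bash
echo '{"steps": [[0.01,0,0,0,0],[0.015,0,0,0,0],[0.015,0,0,0,0],[0.015,0,0,0,0],[0.015,0,0,0,0],[0.015,0,0,0,0],[0.015,0,0,0,0],[0.008,0,0,0,0],[0,0,0,0,0]]}' > next.json && python3 nudge.py next.json 25| sed -n 2,5p
echo '{"steps": [[0.003,0,0,0,0],[0.003,0,0,0,0],[0,0,0,0,0]]}' > next.json && python3 nudge.py next.json | sed -n 2,5p
echo '{"steps": [[0.002,0,0,0,0],[0.002,0,0,0,0],[0,0,0,0,0]]}' > next.json && python3 nudge.py next.json | sed -n 2,5p
```

```text
position: [0.5691, 0.2087, 0.0259]
ee_rot: [-3.121, -0.359, -0.004]
force: [2.5, -1.5, 5.6]
width: 0.29
position: [0.5733, 0.2097, 0.0259]
ee_rot: [-3.121, -0.36, -0.001]
force: [0.3, -1.4, 6.1]
width: 0.289
position: [0.5744, 0.21, 0.0257]
ee_rot: [3.12, 0.36, -0.007]
force: [-8.5, -2.6, 16.1]
width: 0.288
```

```bash
echo '{"steps": [[-0.001,0,0,0,0],[0,0,0,0,0.5],[0,0,0,0,0.7],[0,0,0,0,0.8],[0,0,-0.01,0,0.8],[0,0,-0.04,0,0.8],[0,0,-0.05,0,0.8],[0,0,-0.05,0,0.8],[0,0,0,0,0.8]]}' > next.json && python3 nudge.py next.json | sed -n 1,4p
python3 - <<'E'
from h import *
im=cal("scene")["image"].astype(int);ref=cv2.imread("pics/scene0.png").astype(int)
c,s=np.cos(.225),np.sin(.225)
U=lambda x,y,z:[.6887+c*x-s*y,.2349+s*x+c*y,z]
print("clock",arm.observe()["clock"],"knob px",proj("scene",U(-.125,0,.036)))
# front panel shift against the first picture (phase correlation around the left label)
for p in(U(-.09,.07,.036),U(-.125,0,.036)):
    u,v=proj("scene",p).astype(int);w=slice(v-14,v+14),slice(u-14,u+14)
    print(cv2.phaseCorrelate(ref[w].mean(2).astype(np.float32),im[w].mean(2).astype(np.float32)))
# bystanders
for p in([.488,.463,.04],[.3977,-.1709,.07]):
    u,v=proj("scene",p).astype(int);w=slice(v-18,v+18),slice(u-18,u+18);print(np.abs(im[w]-ref[w]).mean())
E
python3 cup.py
```

```text
clock: 47.7
position: [0.5799, 0.2117, 0.1834]
ee_rot: [-3.117, -0.359, -0.018]
force: [0.6, 0.5, -0.2]
clock 47.75 knob px [294.482  219.9098]
((-0.05108583002340339, -0.1753284155416015), 1.0056715642081366)
((-0.24189488743752108, 0.026647717965357032), 0.9114772579405043)
7.215277777777778
11.649948559670781
[(0.878, 0, np.float64(0.387), np.float64(0.096)), (0.876, 10, np.float64(0.387), np.float64(0.102)), (0.856, -10, np.float64(0.381), np.float64(0.096)), (0.847, 20, np.float64(0.387), np.float64(0.102)), (0.845, -20, np.float64(0.381), np.float64(0.09))] 1249
```

```bash
echo '{"steps": [[0,0,0,0,0.8],[0,0,0,0,0.8]]}' > next.json && python3 nudge.py next.json | sed -n 1,4p; python3 -c "
from cell import arm
print(arm.sign_off())"
```

```text
clock: 48.0
position: [0.575, 0.2101, 0.1739]
ee_rot: [3.12, 0.36, -0.004]
force: [0.7, 0.3, 0.0]
the job is handed in; nothing more can be done
None
```

Handed in at 48 s with no verdict returned. By force readings and image fits (not viewed after pouring), the cup's weight fell as if all eight nuts went into the left compartment with the stock nut, the empty cup is upright on the bench, the drawer is shut, and I saw no sign that the pin cup or tape measure moved.

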